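Pack a glaze test slug into its sample tube

TASK

Put the loose fired-clay test slug into the mouth of the upright sample tube, on top of the felt-banded spacer that is stuck part-way down. Then take the packing rod out of its block and with it push slug and spacer down together until they bottom out firmly on the samples already packed below, leaning on them there with about 15 N for a second; fired clay chips, so never press the slug with more than 25 N. Stand the rod back in its block and leave the other things on the bench alone.

Things in the scene. Friction and masses are not known exactly. Their poses are not given: they have to be found in the camera images.
- tube: Upright grey plastic tube on a round wooden foot (90 mm wide, 15 mm thick), fixed to the bench. Origin: centre of the foot's underside, z up along the bore. Tube outside 33 mm, bore 27 mm; its top 13 mm flares like a funnel to about 41 mm inside, 46 mm outside. Rim 145 mm above the origin. Earlier samples lie under the spacer; their height is not known.
- tube_mouth (a point): Centre of the tube's mouth, level with the rim, 145 mm above the bench.
- spacer_top (a point): Centre of the top face of the spacer, a grey felt-banded cork plug 26 mm wide, 20 mm tall, captive in the tube. The felt drags at about 6 N: it stays where it is left. It bottoms out 18 to 30 mm below its start, its top face then 35 to 65 mm above the bench; there the push climbs steeply, by about 20 N for each mm.
- slug: Loose test slug of fired red clay: a plain cylinder 24 mm in diameter and 26 mm tall, about 25 g, standing on the bat. Origin: centre of its underside, z up along its axis. It slides freely in the tube's bore and, let go in the mouth, drops onto the spacer.
- bat: Round white plaster bat 110 mm in diameter and 12 mm thick, fixed to the bench; the slug stands near its middle. Origin: centre of its underside.
- rod: Packing rod standing upright in the block, 155 mm long, about 90 g: a flat aluminium foot 20 mm in diameter and 12 mm tall, a thin shaft 12 mm in diameter, and from 95 to 155 mm above its lower end a round wooden handle 24 mm in diameter. Origin: centre of the lower face of the foot; z points up along the rod to the handle.
- block: Dark wooden block 90 x 90 mm, 40 mm tall, fixed to the bench, with one round hole 25 mm in diameter and 30 mm deep in the middle of its top (hole floor 10 mm above the bench), its edge chamfered by 3 mm. Origin: centre of its underside.
- bowl: Bystander: small white bowl 100 mm wide, 50 mm tall. Origin: centre of its underside.
- pot: Bystander: small closed plaster-coloured jar 60 mm wide, 70 mm tall. Origin: centre of its underside.
- scraper: Bystander: spatula-shaped scraper lying flat on the bench. Origin: on the bench under it.
Things that resemble listed ones, but are neither listed nor needed, are in the scene too. There is more than one size of the slug; the one meant has the size given above.

How it is judged:
On the way, in this order (a step that is already met when the one before it is completed fails the run):
1. the slug stands in the tube on the spacer, released (horizontal distance between slug and tube below 0.004 m and distance between slug and spacer_top below 0.005 m and contact force between the fingers and slug below 0.1 N), for 0.2 s.
2. the rod presses the slug with more than 12 N and slug and spacer give way no further: they have bottomed out (contact force between rod and slug above 12 N and linear speed of slug below 0.01 m/s and z of slug in the frame of tube below 0.067 m and distance between slug and spacer_top below 0.005 m), for 0.8 s.
At the end, for the whole second after the job is handed in: Slug and spacer stay where they bottomed out: the slug's underside within 5 mm of the spacer's top and under 67 mm above the tube's underside. The rod stands still in the block's hole, foot down, within 8 mm of its axis, at most 6 mm above its floor, leaning under 0.25 rad (z of slug in the frame of tube below 0.067 m and distance between slug and spacer_top below 0.005 m and horizontal distance between rod and block below 0.008 m and z of rod in the frame of block below 0.016 m and angle between rod's own z axis and vertical below 0.25 rad and linear speed of rod below 0.02 m/s); the robot touches nothing.
It fails at once if the rod presses the slug with more than 25 N (contact force between rod and slug above 25 N).
It fails at once if a bystander is pushed by more than 30 mm (distance of any of bowl, pot, scraper from where it was at the start of the episode above 0.03 m).
It also fails if it takes over 72 s, if anything falls off the work surface, if the arm or the gripper's body presses on something with over 40 N, if the wrist force passes 120 N, or if a joint passes its speed limit or range.

ROBOT

A 6-joint arm with a two-finger parallel gripper is mounted at the origin on the work surface. World frame = base frame: x ahead of the robot, y to its left, z up, the work surface at z = 0. Lengths are in m, angles in rad, forces in N, time in s.
With the tool pointing down it reaches from about 0.25 to 0.775 m from the base axis. Payload 4 kg.
Tool frame: the origin (TCP) lies midway between the tips of the shut fingers; the grasp point (between the pads) lies robot.tcp_to_grasp behind it (robot.tcp_to_grasp is the distance from the TCP to the grasp point, in m); y points along the fingers, x is the direction in which the jaws open and shut, and the axes are right-handed (so a half turn about y gives the same grasp; the last joint's range is limited). The gripper opens to 94 mm and grips with 3 to 60 N. Pads are 16 mm wide; open, the fingers measure 119 mm over their backs; the gripper's body (75 mm by 177 mm) begins 78 mm behind the grasp point.
Start: joints at [-1.349, 0.087, 1.371, -0, 1.684, -0.103], TCP at [0.176, -0.521, 0.206] pointing down, gripper open.
Joint ranges: [-3.1, 3.1], [-0.76, 2.03], [0.27, 2.55], [-1.08, 4.22], [0.17, 2.65], [-2.57, 2.57]. Speed limits (rad/s): [2.79, 2.79, 3.14, 3.14, 3.14, 3.14].

INTERFACE

Orientations are given as [roll, pitch, yaw] about the fixed x, y, z axes, in that order (R = Rz(yaw) Ry(pitch) Rx(roll)).
In Python, from bench import robot gives the robot as it stands.
- The arm moves only by the tool arm_command, never from a script. Its argument "series" is text: rows parted by semicolons, each of 7 numbers parted by spaces: the turn, a rotation vector about the tool's x, y, z in rad, then the shift along the tool's x, y, z in m, then the finger opening in m, from 0 to 0.094. A call has 1 to 12 rows; each row shifts and turns the pose as measured when the row begins, along the tool's axes as they then stand; what a row does not reach is not made up. A row lasts 1/10 s, in which the tool goes at most 50 mm and 8.59 degrees, less where a joint would pass 70% of its speed; a pose out of reach is approached as far as the arm can. A call with a gripper value outside its range is refused whole. The fingers move at their own pace and stop on an object; the grip force is fixed at half the most. Time passes only in rows, so rows that do not move let the fingers close. It gives the time, the measured TCP pose, the force and the opening at its end, in the units of the state.
- robot.get_obs(): the state, without advancing time (a new reading comes with each control period).
- robot.snapshot(name): name is "scene" or "side" or "wrist"; returns the picture (384x512x3 uint8, blue, green, red); there is no depth.
- robot.camera_params(name): a dict with "fx", "fy", "cx", "cy" (pixels), "extrinsics" (4x4, takes a point from camera to world coordinates). Camera axes: x right, y up, looking along -z (the intrinsics and any distortion apply to the point x, -y, -z); pixel columns grow to the right and rows downward; lengths in m; the calibration is good to about 2 mm. The wrist camera is an equidistant fisheye: a pixel r from the principal point sees the ray r / f radians off the axis. A picture is of the moment at which its call begins: read the wrist's pose just before it. camera_params takes no time and is no camera call; for the wrist camera it gives the pose at the moment of the call.
- robot.close_job(): hands the job in, once; it reports no verdict.
Trained networks look in the newest picture that a camera, given by its name, has taken for a name from the list of things; names that differ only in an ending like _2 or _b are one class to them, and where a whole thing is asked for, a point or a joint stands for the part that bears it (a point fixed in the world has none). Each returns a list of dicts, best first, with "score" (0 to 1); they miss things now and then, are a little off and sometimes report something else, mostly with a low value. They report only what shows in the picture. A call takes as long as a camera call. They do not tell look-alikes from the thing itself.
- robot.spot_in(camera, target): "centre" ([x, y, z] in m, in the coordinates of the camera as it stood for that picture, good to about 4 mm: the middle of the surface that is visible of it).
The state is a dict: "time": time; "joint_positions": joint angles; "qvel": joint speeds; "joint_torque": joint torques, N m; "tool_pos": TCP position; "ee_rot": TCP orientation; "wrist_force": force on the tool from outside, world axes, zero at the start; "wrist_torque": the same for the moment, N m; "width": finger opening in m.
Only numpy, scipy, OpenCV 4.12 (cv2) and the standard library are available. Lean on these libraries where they do the work, as an engineer would, in place of code of your own. Each camera call takes 0.05 s, during which the arm holds its last target.

## Working session

There is one attempt and no reset: what is moved stays moved. The work goes in short steps, Python scripts to look and compute and a tool call to move; the robot and the scene stay as the last step left them, time stands still between calls to the robot, and variables do not carry over. Pictures are saved under pics/ and viewed, and the job is handed in when it is done.

Besides the shell and the picture viewer there is one more tool, called in YAML: its name, and indented under it one key for each argument. arm_command: Moves the arm, as the interface text tells. Its arguments: {"type":"object","properties":{"series":{"type":"string"}},"required":["series"]}

```bash
mkdir -p pics; ls
cat > h.py <<'E'
import numpy as np, cv2
from bench import robot
def spot(cam,t):
    P=robot.camera_params(cam)['extrinsics'];P=np.array(P)
    for d in robot.spot_in(cam,t):
        c=np.array(d['centre']); print(cam,t,round(d['score'],2),np.round((P@np.r_[c,1])[:3],4))
E
python3 - <<'E'
from h import *
print(robot.get_obs(), robot.tcp_to_grasp)
for c in ['scene','side','wrist']:
    cv2.imwrite(f'pics/a_{c}.png',robot.snapshot(c))
    p=robot.camera_params(c);print(c,p['fx'],p['cx'],p['cy'],[k for k in p],np.round(p['extrinsics'],3).tolist())
    for t in ['slug','tube','bat','rod','block','tube_mouth','bowl','pot']: spot(c,t)
print(robot.get_obs()['time'])
E
```

```text
pics
{'time': 0.0, 'joint_positions': array([-1.34909894e+00,  8.79296523e-02,  1.37223600e+00, -3.17334227e-05,
        1.68359138e+00, -1.03072427e-01]), 'qvel': array([ 0.0020197 ,  0.00127492, -0.00172613,  0.00042862,  0.00053995,
       -0.0001142 ]), 'joint_torque': array([ 4.67444006e-04, -3.40181065e+01, -3.02423894e+01,  7.16978568e-02,
        3.29866132e-02, -1.70162416e-04]), 'tool_pos': array([ 0.1753788 , -0.52071385,  0.20432729]), 'ee_rot': array([-1.57060501,  0.00215613, -1.24602984]), 'wrist_force': array([0.22822469, 0.5322451 , 0.16138806]), 'wrist_torque': array([-0.05798223, -0.05877487, -0.02734892]), 'width': 0.09388746167019908} 0.0188
scene 487.9819344433337 256.0201815035835 182.86194117402482 ['fx', 'fy', 'cx', 'cy', 'extrinsics'] [[-0.888, -0.364, 0.281, 0.895], [0.46, -0.689, 0.561, 0.733], [-0.011, 0.627, 0.779, 1.001], [0.0, 0.0, 0.0, 1.0]]
scene slug 0.61 [0.4437 0.3763 0.0372]
scene slug 0.5 [0.4784 0.259  0.0118]
scene slug 0.49 [0.4688 0.2432 0.0353]
scene slug 0.43 [0.3505 0.1866 0.0335]
scene tube 0.71 [0.5827 0.0437 0.0165]
scene bat 0.66 [0.4
[... 393 characters left out ...]
.019, 0.69, 0.724, 0.994], [0.0, 0.0, 0.0, 1.0]]
side slug 0.43 [0.3515 0.1732 0.0271]
side slug 0.42 [0.4422 0.3543 0.022 ]
side slug 0.41 [0.4623 0.2345 0.0344]
side tube 0.72 [0.5824 0.0159 0.0187]
side bat 0.91 [0.4791 0.2371 0.0093]
side rod 0.64 [ 0.5392 -0.2234  0.1294]
side rod 0.58 [0.479  0.2394 0.0125]
side block 0.56 [ 0.5307 -0.2252  0.0365]
side tube_mouth 0.84 [0.5795 0.0138 0.0176]
side bowl 0.56 [0.7412 0.1723 0.0298]
side pot 0.65 [ 0.7137 -0.1746  0.0619]
wrist 297.3186396354542 251.7610926395961 191.13860247498792 ['fx', 'fy', 'cx', 'cy', 'extrinsics'] [[0.319, 0.908, 0.272, 0.255], [-0.948, 0.306, 0.091, -0.494], [-0.001, -0.286, 0.958, 0.386], [0.0, 0.0, 0.0, 1.0]]
1.35
```

View pictures.

View pics/a_scene.png

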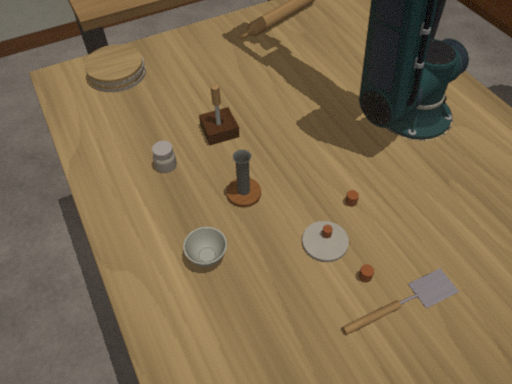

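View pics/a_side.png

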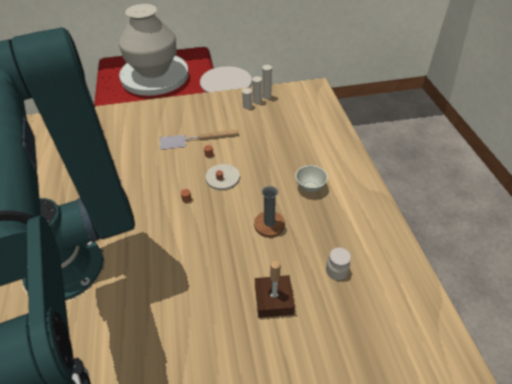

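View pics/a_wrist.png

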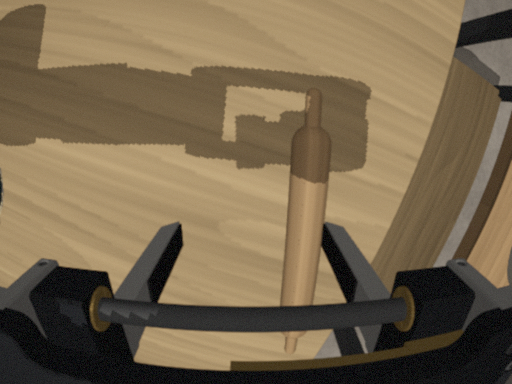

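Run:
```python
import cv2,numpy as np
s=cv2.imread('pics/a_scene.png');d=cv2.imread('pics/a_side.png')
def c(im,x,y,w=65,h=50,k=6): return cv2.resize(im[y-h//2:y+h//2,x-w//2:x+w//2],(390,300),interpolation=cv2.INTER_CUBIC)
a=np.vstack([np.hstack([c(s,327,235),c(s,243,180)]),np.hstack([c(d,222,176),c(d,270,210)])])
cv2.imwrite('pics/b1.png',a)
a=np.hstack([c(s,218,112),c(d,275,280)])
cv2.imwrite('pics/b2.png',a)
```

```text
(no output)
```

View pics/b1.png

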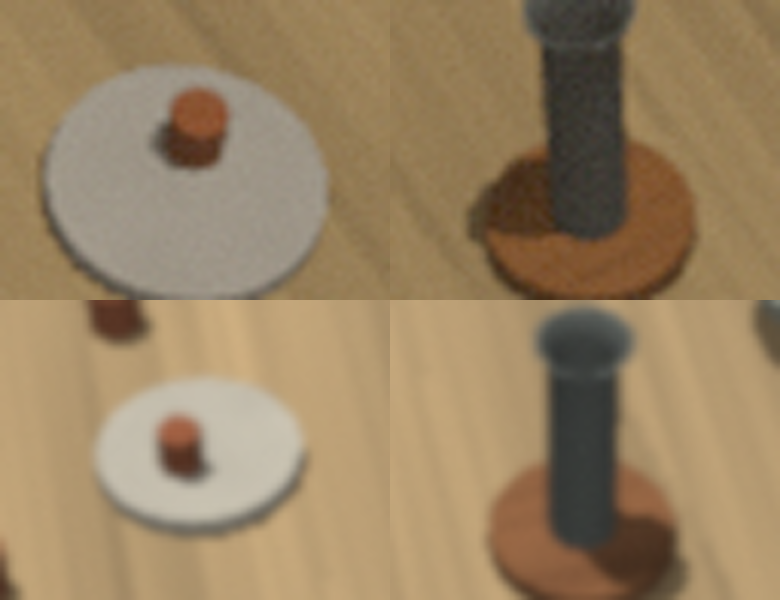

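View pics/b2.png

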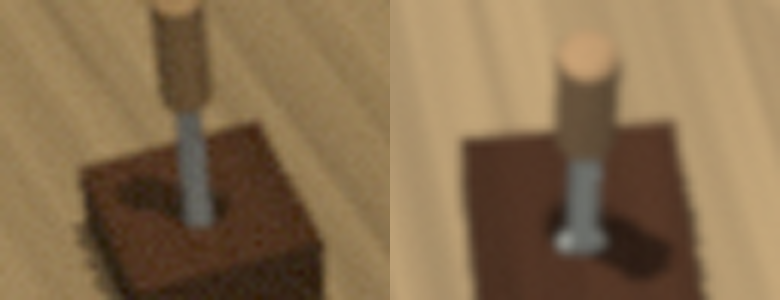

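```bash
cat >> h.py <<'E'
def ray(cam,u,v,p=None):
    p=p or robot.camera_params(cam);E=np.array(p['extrinsics'])
    x=(u-p['cx'])/p['fx'];y=(v-p['cy'])/p['fy']
    if cam=='wrist':
        r=np.hypot(x,y);s=np.sin(r)/r if r>1e-9 else 1;d=np.array([x*s,-y*s,-np.cos(r)])
    else: d=np.array([x,-y,-1.])
    return E[:3,3],E[:3,:3]@d
def atz(cam,u,v,z,p=None):
    o,d=ray(cam,u,v,p);return np.round(o+d*(z-o[2])/d[2],4)
def proj(cam,X,p=None):
    p=p or robot.camera_params(cam);c=(np.linalg.inv(p['extrinsics'])@np.r_[X,1])[:3];x,y,z=c[0],-c[1],-c[2]
    if cam=='wrist':
        th=np.arctan2(np.hypot(x,y),z);k=th/max(np.hypot(x,y),1e-9)
    else:k=1/z
    return np.array([p['cx']+p['fx']*x*k,p['cy']+p['fy']*y*k])
E
python3 - <<'E'
from h import *
print('slug',atz('scene',327.75,228.25,.038),atz('side',219.6,172.6,.038))
print('foot',atz('scene',243.9,190.8,.015),atz('side',269.6,222.8,.015))
print('mouth',atz('side',270.1,191.75,.145))
print('rodtop',atz('side',275.25,264.1,.165))
s=cv2.imread('pics/a_scene.png')
def c(im,x,y,w=65,h=50,k=6): return cv2.resize(im[y-h//2:y+h//2,x-w//2:x+w//2],(390,300),interpolation=cv2.INTER_CUBIC)
cv2.imwrite('pics/b3.png',np.hstack([c(s,243,165),c(s,218,100)]))
E
```

```text
slug [0.462  0.2403 0.038 ] [0.4641 0.2356 0.038 ]
foot [0.5794 0.0317 0.015 ] [0.5792 0.0239 0.015 ]
mouth [0.5798 0.0256 0.145 ]
rodtop [ 0.5391 -0.2126  0.165 ]
```

View pics/b3.png

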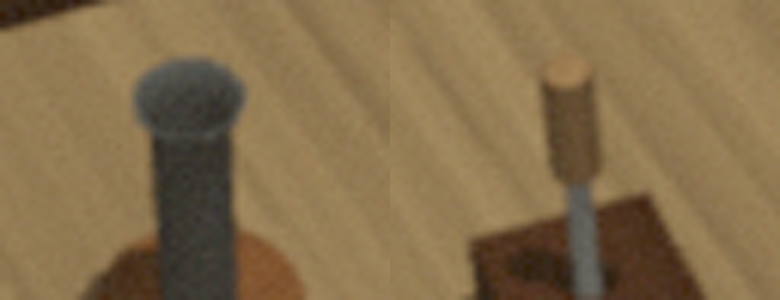

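```bash
cat >> h.py <<'E'
from scipy.spatial.transform import Rotation as Ro
def tri(a,b):
    o1,d1=ray('scene',*a);o2,d2=ray('side',*b);d1/=np.linalg.norm(d1);d2/=np.linalg.norm(d2)
    t=np.linalg.lstsq(np.c_[d1,-d2],o2-o1,rcond=None)[0];p,q=o1+d1*t[0],o2+d2*t[1]
    return np.round((p+q)/2,4),round(np.linalg.norm(p-q),4)
def plan(target,yaw,step=0.045,turn=0.14,grip=.094):
    o=robot.get_obs();R=Ro.from_euler('xyz',o['ee_rot']);R1=Ro.from_euler('xyz',[-np.pi/2,0,yaw]);p=np.array(o['tool_pos'])
    rv=(R1*R.inv()).as_rotvec();d=np.array(target)-p
    n=int(np.ceil(max(np.linalg.norm(d)/step,np.linalg.norm(rv)/turn,1)))
    rows=[]
    for i in range(n):
        Ri=Ro.from_rotvec(rv*i/n)*R
        rows.append(' '.join('%.4f'%v for v in np.r_[Ri.inv().apply(rv/n),Ri.inv().apply(d/n),grip]))
    print(n,'rows\n'+';\n'.join(rows))
def st():
    o=robot.get_obs();print('t %.2f'%o['time'],np.round(o['tool_pos'],4),np.round(o['ee_rot'],3),'F',np.round(o['wrist_force'],1),'w %.4f'%o['width'],'q',np.round(o['joint_positions'],2))
E
python3 - <<'E'
from h import *
print('slug',tri((327.75,228.25),(219.6,172.6)),'mouth',tri((242.25,155.9),(270.1,191.75)),'rod',tri((215.25,86.25),(275.25,264.1)))
plan([.49,.185,.2],.48)
E
```

```text
slug (array([0.4627, 0.2389, 0.0357]), np.float64(0.0034)) mouth (array([0.5788, 0.0274, 0.1436]), np.float64(0.0028)) rod (array([ 0.5387, -0.2107,  0.1625]), np.float64(0.0017))
18 rows
0.0000 -0.0959 0.0000 -0.0316 0.0003 0.0291 0.0940;
0.0000 -0.0959 0.0000 -0.0287 0.0003 0.0320 0.0940;
0.0000 -0.0959 0.0000 -0.0255 0.0003 0.0346 0.0940;
0.0000 -0.0959 0.0000 -0.0221 0.0003 0.0369 0.0940;
0.0000 -0.0959 0.0000 -0.0184 0.0003 0.0388 0.0940;
0.0000 -0.0959 0.0000 -0.0146 0.0003 0.0404 0.0940;
0.0000 -0.0959 0.0000 -0.0107 0.0003 0.0416 0.0940;
0.0000 -0.0959 0.0000 -0.0067 0.0003 0.0424 0.0940;
0.0000 -0.0959 0.0000 -0.0026 0.0003 0.0429 0.0940;
0.0000 -0.0959 0.0000 0.0015 0.0003 0.0429 0.0940;
0.0000 -0.0959 0.0000 0.0056 0.0003 0.0426 0.0940;
0.0000 -0.0959 0.0000 0.0097 0.0003 0.0418 0.0940;
0.0000 -0.0959 0.0000 0.0137 0.0003 0.0407 0.0940;
0.0000 -0.0959 0.0000 0.0175 0.0003 0.0392 0.0940;
0.0000 -0.0959 0.0000 0.0212 0.0003 0.0374 0.0940;
0.0000 -0.0959 0.0000 0.0246 0.0003 0.0352 0.0940;
0.0000 -0.0959 0.0000 0.0279 0.0003 0.0327 0.0940;
0.0000 -0.0959 0.0000 0.0309 0.0003 0.0298 0.0940
```

arm_command:
  series: "0 -0.096 0 -0.032 0 0.029 0.094;0 -0.096 0 -0.029 0 0.032 0.094;0 -0.096 0 -0.026 0 0.035 0.094;0 -0.096 0 -0.022 0 0.037 0.094;0 -0.096 0 -0.018 0 0.039 0.094;0 -0.096 0 -0.015 0 0.040 0.094;0 -0.096 0 -0.011 0 0.042 0.094;0 -0.096 0 -0.007 0 0.042 0.094;0 -0.096 0 -0.003 0 0.043 0.094"

```text
time: 2.25
tool_pos: [0.33, -0.1563, 0.2043]
ee_rot: [-1.57, -0.003, -0.359]
wrist_force: [0.4, 0.8, -0.7]
width: 0.0942
```

Run:
```python
from h import *
st()
plan([.49,.185,.2],.48)
```

```text
t 2.25 [ 0.33   -0.1563  0.2043] [-1.57  -0.003 -0.359] F [ 0.4  0.8 -0.7] w 0.0942 q [-0.6  -0.34  1.75  0.    1.73 -0.24]
9 rows
0.0001 -0.0932 0.0004 0.0033 0.0005 0.0417 0.0940;
0.0001 -0.0932 0.0004 0.0072 0.0005 0.0413 0.0940;
0.0001 -0.0932 0.0004 0.0110 0.0005 0.0404 0.0940;
0.0001 -0.0932 0.0004 0.0147 0.0005 0.0392 0.0940;
0.0001 -0.0932 0.0004 0.0183 0.0005 0.0377 0.0940;
0.0001 -0.0932 0.0004 0.0217 0.0005 0.0358 0.0940;
0.0001 -0.0932 0.0004 0.0250 0.0005 0.0336 0.0940;
0.0001 -0.0932 0.0004 0.0280 0.0005 0.0312 0.0940;
0.0001 -0.0932 0.0004 0.0308 0.0005 0.0284 0.0940
```

Tracking is good.

arm_command:
  series: "0 -0.093 0 0.003 0 0.042 0.094;0 -0.093 0 0.007 0 0.041 0.094;0 -0.093 0 0.011 0 0.040 0.094;0 -0.093 0 0.015 0 0.039 0.094;0 -0.093 0 0.018 0 0.038 0.094;0 -0.093 0 0.022 0.001 0.036 0.094;0 -0.093 0 0.025 0.001 0.034 0.094;0 -0.093 0 0.028 0.001 0.031 0.094;0 -0.093 0 0.031 0.001 0.028 0.094;0 0 0 0 0 0 0.094"

```text
time: 3.25
tool_pos: [0.4893, 0.2079, 0.2026]
ee_rot: [-1.579, -0.01, 0.522]
wrist_force: [-0.6, -0.5, 0.8]
width: 0.0939
```

Run:
```python
from h import *
st()
cv2.imwrite('pics/c_wrist.png',robot.snapshot('wrist'))
p=robot.camera_params('wrist');print(np.round(p['extrinsics'],4).tolist())
spot('wrist','slug');spot('wrist','tube_mouth');spot('wrist','bat')
print(proj('wrist',[.463,.238,.038]),proj('wrist',[.579,.027,.145]))
st()
```

```text
t 3.25 [0.4893 0.2079 0.2026] [-1.579 -0.01   0.522] F [-0.6 -0.5  0.8] w 0.0939 q [ 0.3   0.04  1.43 -0.01  1.66 -0.22]
[[0.8682, -0.4714, -0.155, 0.4449], [0.4961, 0.8309, 0.2519, 0.2796], [0.0101, -0.2956, 0.9553, 0.3828], [0.0, 0.0, 0.0, 1.0]]
wrist slug 0.77 [0.4622 0.2368 0.0417]
wrist slug 0.77 [0.4412 0.365  0.0358]
wrist slug 0.59 [0.3538 0.1842 0.0339]
wrist tube_mouth 0.64 [0.5699 0.0391 0.0157]
wrist bat 0.86 [0.4723 0.2524 0.0143]
[245.57021239 138.36957083] [244.30611087 360.60027196]
t 3.45 [0.4884 0.2031 0.2041] [-1.582 -0.011  0.515] F [-0.5  0.4  0.4] w 0.0940 q [ 0.29  0.03  1.43 -0.01  1.67 -0.22]
```

View pics/c_wrist.png

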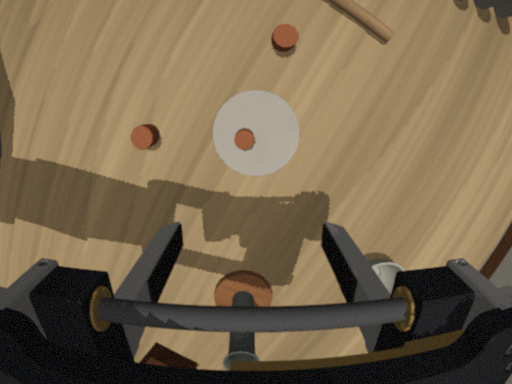

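Run:
```python
from h import *
st()
p=robot.camera_params('wrist');im=robot.snapshot('wrist');cv2.imwrite('pics/d_wrist.png',im)
b,g,r=[im[...,i].astype(int) for i in range(3)]
m=((r>1.6*g)&(r>80)).astype(np.uint8)
n,l,s,c=cv2.connectedComponentsWithStats(m)
for i in range(1,n):
    if s[i,4]>60: print(s[i],c[i],atz('wrist',*c[i],.030,p),atz('wrist',*c[i],.038,p))
k=im[100:180,190:310];cv2.imwrite('pics/d1.png',cv2.resize(k,None,fx=6,fy=6,interpolation=cv2.INTER_CUBIC))
st()
```

```text
t 3.45 [0.4884 0.2031 0.2041] [-1.582 -0.011  0.515] F [-0.5  0.4  0.4] w 0.0940 q [ 0.29  0.03  1.43 -0.01  1.67 -0.22]
[274  22  25  22 400] [286.0125  32.8075] [0.4417 0.3722 0.03  ] [0.4418 0.37   0.038 ]
[134 122  21  24 353] [144.55807365 134.25779037] [0.3504 0.1826 0.03  ] [0.3525 0.1848 0.038 ]
[238 126  18  20 233] [246.45493562 135.25321888] [0.4625 0.2409 0.03  ] [0.4621 0.2417 0.038 ]
t 3.50 [0.4885 0.2028 0.2043] [-1.582 -0.011  0.514] F [-0.4 -0.1  0.4] w 0.0936 q [ 0.29  0.03  1.43 -0.01  1.67 -0.22]
```

View pics/d1.png

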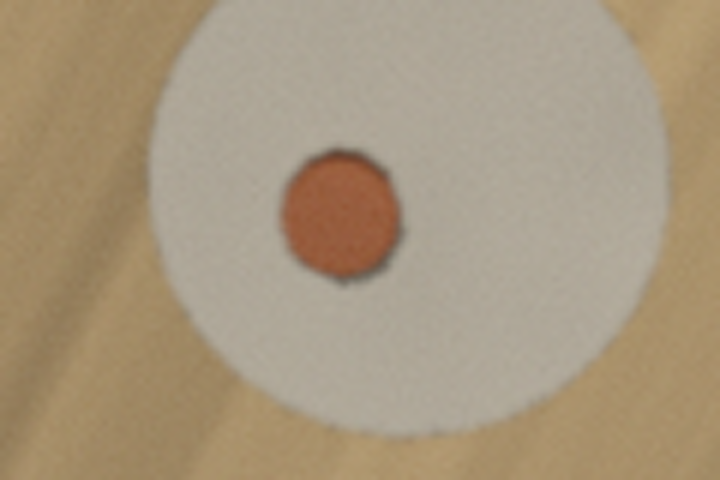

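Run:
```python
from h import *
plan([.462,.241,.08],.5,step=.04)
```

```text
4 rows
0.0027 0.0035 0.0028 -0.0014 0.0309 0.0119 0.0940;
0.0027 0.0035 0.0028 -0.0014 0.0310 0.0118 0.0940;
0.0027 0.0035 0.0028 -0.0013 0.0310 0.0117 0.0940;
0.0027 0.0035 0.0028 -0.0013 0.0310 0.0116 0.0940
```

arm_command:
  series: "0.0027 0.0035 0.0028 -0.0014 0.031 0.012 0.094;0.0027 0.0035 0.0028 -0.0014 0.031 0.012 0.094;0.0027 0.0035 0.0028 -0.0013 0.031 0.012 0.094;0.0027 0.0035 0.0028 -0.0013 0.031 0.0116 0.06;0 0 0 0 0 0 0.06"

```text
time: 4.0
tool_pos: [0.4636, 0.2353, 0.0817]
ee_rot: [-1.574, -0.01, 0.485]
wrist_force: [0.3, -0.5, -0.3]
width: 0.0817
```

Run:
```python
from h import *
p=robot.camera_params('wrist');im=robot.snapshot('wrist');cv2.imwrite('pics/e_wrist.png',im)
st()
print(proj('wrist',[.462,.241,.038]))
plan([.462,.241,.026],.5,step=.02,grip=.06)
```

```text
t 4.05 [0.4657 0.2354 0.0845] [-1.575 -0.015  0.485] F [0.1 0.4 0.2] w 0.0772 q [ 0.36  0.07  1.63 -0.    1.42 -0.12]
[249.59465987 202.12277288]
3 rows
0.0015 -0.0052 0.0050 -0.0005 0.0195 0.0023 0.0600;
0.0015 -0.0052 0.0050 -0.0004 0.0195 0.0023 0.0600;
0.0015 -0.0052 0.0050 -0.0003 0.0195 0.0023 0.0600
```

View pics/e_wrist.png

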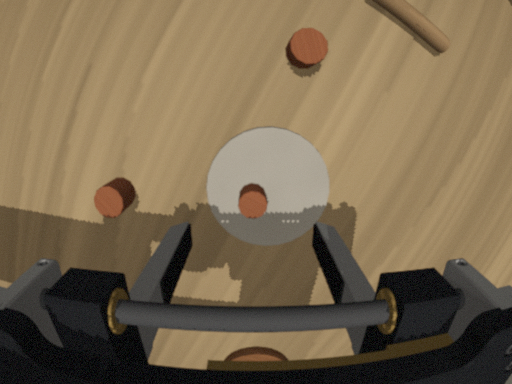

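Run:
```python
from h import *
st()
p=robot.camera_params('wrist');im=robot.snapshot('wrist')
b,g,r=[im[...,i].astype(int) for i in range(3)]
k=im[170:250,200:320];cv2.imwrite('pics/e1.png',cv2.resize(k,None,fx=6,fy=6,interpolation=cv2.INTER_CUBIC))
st()
import pickle;pickle.dump(p,open('p.pkl','wb'))
```

```text
t 4.05 [0.4657 0.2354 0.0845] [-1.575 -0.015  0.485] F [0.1 0.4 0.2] w 0.0772 q [ 0.36  0.07  1.63 -0.    1.42 -0.12]
t 4.10 [0.4674 0.236  0.0867] [-1.576 -0.019  0.485] F [-0.2  0.6  0.6] w 0.0735 q [ 0.36  0.07  1.63 -0.    1.42 -0.12]
```

View pics/e1.png

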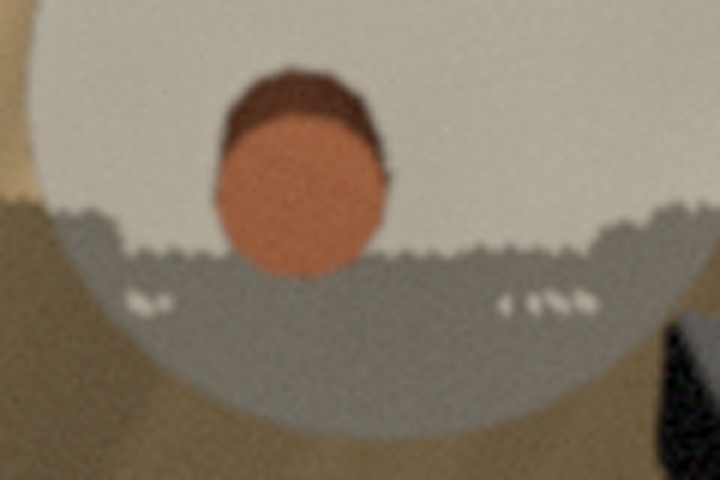

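Run:
```python
from h import *
import pickle;p=pickle.load(open('p.pkl','rb'));print(atz('wrist',249.9,201.9,.038,p))
plan([.462,.241,.026],.5,step=.02,grip=.06)
```

```text
[0.4621 0.2413 0.038 ]
4 rows
0.0013 -0.0039 0.0048 -0.0009 0.0151 0.0018 0.0600;
0.0013 -0.0039 0.0048 -0.0008 0.0152 0.0018 0.0600;
0.0013 -0.0039 0.0048 -0.0008 0.0152 0.0018 0.0600;
0.0013 -0.0039 0.0048 -0.0007 0.0152 0.0018 0.0600
```

Consistent: slug at (0.462, 0.241).

arm_command:
  series: "0.0013 -0.004 0.0048 -0.0009 0.015 0.0018 0.06;0.0013 -0.004 0.0048 -0.0009 0.015 0.0018 0.06;0.0013 -0.004 0.0048 -0.0009 0.015 0.0018 0.06;0.0013 -0.004 0.0048 -0.0009 0.012 0.0018 0.06;0 0 0 0 0 0 0.06"

```text
time: 4.6
tool_pos: [0.4666, 0.2404, 0.0316]
ee_rot: [-1.573, -0.01, 0.498]
wrist_force: [-0.3, 0.6, -0.1]
width: 0.0602
```

Run:
```python
from h import *
st()
plan([.462,.241,.026],.5,step=.02,grip=.06)
```

```text
t 4.60 [0.4666 0.2404 0.0316] [-1.573 -0.01   0.498] F [-0.3  0.6 -0.1] w 0.0602 q [ 0.37  0.13  1.68 -0.    1.32 -0.13]
1 rows
0.0020 -0.0018 0.0104 -0.0038 0.0056 0.0027 0.0600
```

arm_command:
  series: "0.002 -0.002 0.008 -0.004 0.005 0.0027 0.06;0 0 0 0 0 0 0.06"

```text
time: 4.8
tool_pos: [0.4612, 0.2409, 0.0256]
ee_rot: [-1.57, -0.001, 0.5]
wrist_force: [-1.3, 0.2, 0.0]
width: 0.0603
```

Run:
```python
from h import *
st()
cv2.imwrite('pics/f_wrist.png',robot.snapshot('wrist'));st()
plan([.462,.241,.026],.5,step=.02,grip=.06)
```

```text
t 4.80 [0.4612 0.2409 0.0256] [-1.57e+00 -1.00e-03  5.00e-01] F [-1.3  0.2  0. ] w 0.0603 q [ 0.37  0.13  1.69  0.    1.32 -0.13]
t 4.85 [0.462  0.2412 0.0263] [-1.571 -0.002  0.5  ] F [ 0.3 -0.6  0.3] w 0.0598 q [ 0.37  0.13  1.69  0.    1.32 -0.13]
1 rows
-0.0001 0.0004 0.0024 -0.0001 0.0003 -0.0001 0.0600
```

View pics/f_wrist.png

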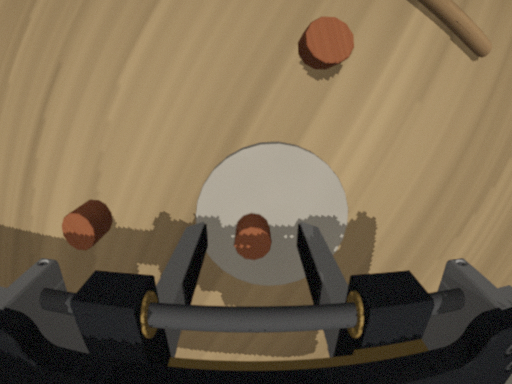

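arm_command:
  series: "0 0 0 0 0 0 0.04;0 0 0 0 0 0 0.015;0 0 0 0 0 0 0.015;0 0 0 0 0 0 0.015;0 0 0 0 0 0 0.015;0 0 0 0 0 0 0.015"

```text
time: 5.45
tool_pos: [0.4635, 0.2418, 0.0285]
ee_rot: [-1.571, -0.007, 0.501]
wrist_force: [-0.2, -0.1, -0.9]
width: 0.0229
```

Run:
```python
from h import *
st()
plan([.462,.241,.21],.5,step=.035,grip=.015)
```

```text
t 5.45 [0.4635 0.2418 0.0285] [-1.571 -0.007  0.501] F [-0.2 -0.1 -0.9] w 0.0229 q [ 0.37  0.13  1.69  0.    1.32 -0.13]
6 rows
0.0001 0.0001 0.0011 -0.0001 -0.0303 -0.0000 0.0150;
0.0001 0.0001 0.0011 -0.0001 -0.0303 -0.0000 0.0150;
0.0001 0.0001 0.0011 -0.0001 -0.0303 -0.0000 0.0150;
0.0001 0.0001 0.0011 -0.0002 -0.0303 -0.0000 0.0150;
0.0001 0.0001 0.0011 -0.0002 -0.0303 0.0000 0.0150;
0.0001 0.0001 0.0011 -0.0002 -0.0303 0.0000 0.0150
```

arm_command:
  series: "0 0 0.001 0 -0.03 0 0.015;0 0 0.001 0 -0.03 0 0.015;0 0 0.001 0 -0.03 0 0.015;0 0 0.001 0 -0.03 0 0.015;0 0 0.001 0 -0.03 0 0.015;0 0 0.001 0 -0.03 0 0.015"

```text
time: 6.05
tool_pos: [0.4589, 0.2398, 0.2073]
ee_rot: [-1.569, 0.015, 0.5]
wrist_force: [-0.2, 0.1, 0.1]
width: 0.0231
```

Run:
```python
from h import *
st()
cv2.imwrite('pics/g_wrist.png',robot.snapshot('wrist'));st()
plan([.58,.028,.21],.05,step=.04,grip=.015)
```

```text
t 6.05 [0.4589 0.2398 0.2073] [-1.569  0.015  0.5  ] F [-0.2  0.1  0.1] w 0.0231 q [ 0.37  0.03  1.43 -0.    1.7  -0.13]
t 6.10 [0.4615 0.2409 0.2137] [-1.571  0.005  0.5  ] F [1.8 1.9 3.6] w 0.0230 q [ 0.37  0.02  1.42 -0.    1.7  -0.13]
7 rows
0.0002 0.0643 -0.0007 0.0003 0.0005 -0.0348 0.0150;
0.0002 0.0643 -0.0007 0.0025 0.0005 -0.0347 0.0150;
0.0002 0.0643 -0.0007 0.0047 0.0005 -0.0345 0.0150;
0.0002 0.0643 -0.0007 0.0069 0.0005 -0.0341 0.0150;
0.0002 0.0643 -0.0007 0.0091 0.0005 -0.0336 0.0150;
0.0002 0.0643 -0.0007 0.0113 0.0005 -0.0329 0.0150;
0.0002 0.0643 -0.0007 0.0134 0.0005 -0.0321 0.0150
```

View pics/g_wrist.png

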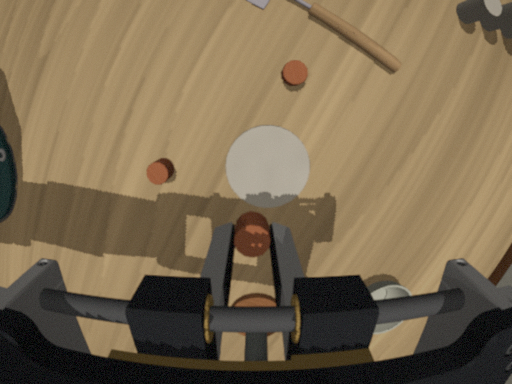

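Run:
```python
from h import *
plan([.58,-.04,.215],.05,step=.04,grip=.015)
```

```text
8 rows
0.0001 0.0563 -0.0006 -0.0038 -0.0001 -0.0379 0.0150;
0.0001 0.0563 -0.0006 -0.0017 -0.0001 -0.0381 0.0150;
0.0001 0.0563 -0.0006 0.0004 -0.0002 -0.0381 0.0150;
0.0001 0.0563 -0.0006 0.0026 -0.0002 -0.0380 0.0150;
0.0001 0.0563 -0.0006 0.0047 -0.0002 -0.0378 0.0150;
0.0001 0.0563 -0.0006 0.0068 -0.0002 -0.0375 0.0150;
0.0001 0.0563 -0.0006 0.0089 -0.0002 -0.0370 0.0150;
0.0001 0.0563 -0.0006 0.0110 -0.0002 -0.0365 0.0150
```

arm_command:
  series: "0 0.056 0 -0.0038 0 -0.038 0.015;0 0.056 0 -0.0017 0 -0.038 0.015;0 0.056 0 0.0004 0 -0.038 0.015;0 0.056 0 0.0026 0 -0.038 0.015;0 0.056 0 0.0047 0 -0.038 0.015;0 0.056 0 0.0068 0 -0.037 0.015;0 0.056 0 0.0089 0 -0.037 0.015;0 0.056 0 0.011 0 -0.036 0.015;0 0 0 0 0 0 0.015;0 0 0 0 0 0 0.015"

```text
time: 7.1
tool_pos: [0.5842, -0.0486, 0.2138]
ee_rot: [-1.569, -0.002, 0.038]
wrist_force: [-1.0, -0.1, 0.3]
width: 0.0228
```

Run:
```python
from h import *
st()
p=robot.camera_params('wrist');cv2.imwrite('pics/h_wrist.png',robot.snapshot('wrist'));st()
import pickle;pickle.dump(p,open('p.pkl','wb'))
print(proj('wrist',[.579,.0274,.145],p))
```

```text
t 7.10 [ 0.5842 -0.0486  0.2138] [-1.569 -0.002  0.038] F [-1.  -0.1  0.3] w 0.0228 q [-0.18  0.17  1.27  0.    1.71 -0.22]
t 7.15 [ 0.5841 -0.0485  0.2136] [-1.57  -0.002  0.038] F [-0.3 -0.1 -0.2] w 0.0230 q [-0.18  0.16  1.27  0.    1.71 -0.22]
[248.39533437 114.48784579]
```

View pics/h_wrist.png

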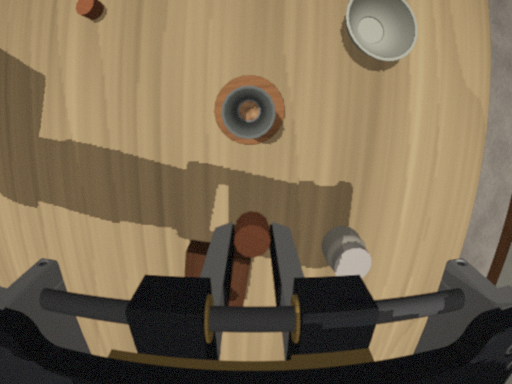

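Run:
```python
import cv2
im=cv2.imread('pics/h_wrist.png')
cv2.imwrite('pics/h1.png',cv2.resize(im[70:150,205:295],None,fx=7,fy=7,interpolation=cv2.INTER_CUBIC))
cv2.imwrite('pics/h2.png',cv2.resize(im[195:275,205:295],None,fx=7,fy=7,interpolation=cv2.INTER_CUBIC))
```

```text
(no output)
```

View pics/h1.png

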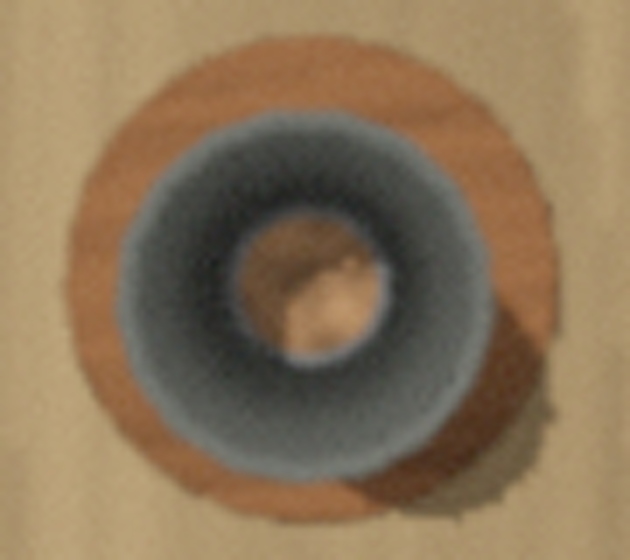

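View pics/h2.png

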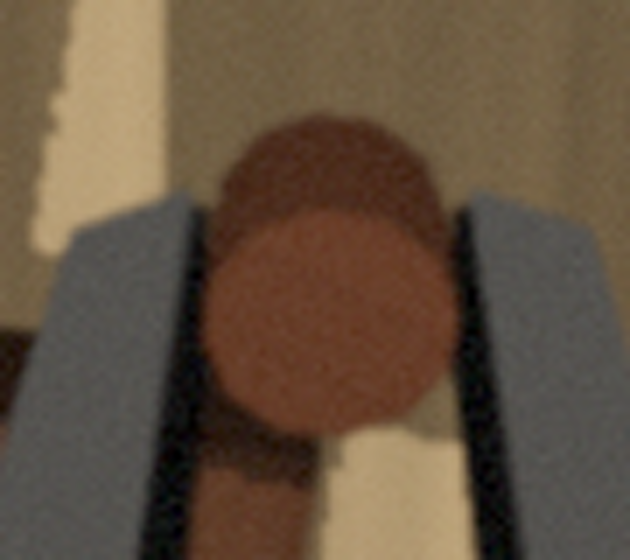

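Run:
```python
from h import *
import pickle;p=pickle.load(open('p.pkl','rb'))
m=atz('wrist',248.1,111.6,.145,p);s=atz('wrist',251.9,240.3,.2233,p);print(m,s)
o=robot.get_obs();R=Ro.from_euler('xyz',o['ee_rot']);print('slug in tool',R.inv().apply(s-o['tool_pos']))
```

```text
[0.5787 0.0298 0.145 ] [ 0.5845 -0.0484  0.2233]
slug in tool [ 0.00046014 -0.00967146  0.00012762]
```

Run:
```python
from h import *
plan([.5787,.029,.185],.04,step=.03,grip=.015)
```

```text
3 rows
-0.0003 -0.0005 0.0007 -0.0008 0.0096 0.0259 0.0150;
-0.0003 -0.0005 0.0007 -0.0008 0.0096 0.0259 0.0150;
-0.0003 -0.0005 0.0007 -0.0008 0.0096 0.0259 0.0150
```

arm_command:
  series: "0 0 0 -0.0008 0.0096 0.0259 0.015;0 0 0 -0.0008 0.0096 0.0259 0.015;0 0 0 -0.0008 0.0096 0.0259 0.015;0 0 0 0 0 0 0.015;0 0 0 0 0 0 0.015"

```text
time: 7.65
tool_pos: [0.5766, 0.0364, 0.1845]
ee_rot: [-1.569, -0.003, 0.046]
wrist_force: [-1.0, -0.7, 0.2]
width: 0.0227
```

Run:
```python
from h import *
st();plan([.5787,.029,.155],.04,step=.015,grip=.015)
```

```text
t 7.65 [0.5766 0.0364 0.1845] [-1.569 -0.003  0.046] F [-1.  -0.7  0.2] w 0.0227 q [-0.04  0.15  1.34  0.    1.65 -0.08]
3 rows
-0.0005 0.0020 0.0011 0.0006 0.0098 -0.0025 0.0150;
-0.0005 0.0020 0.0011 0.0006 0.0098 -0.0025 0.0150;
-0.0005 0.0020 0.0011 0.0006 0.0098 -0.0025 0.0150
```

arm_command:
  series: "0 0.003 0.001 0.0012 0.002 -0.004 0.015;0 0.001 0.001 0.0006 0.004 -0.002 0.015;0 0 0 0 0.005 -0.0005 0.015;0 0 0 0 0.005 0 0.015;0 0 0 0 0.004 0 0.015"

```text
time: 8.15
tool_pos: [0.5799, 0.0273, 0.1653]
ee_rot: [-1.571, -0.005, 0.04]
wrist_force: [0.3, 0.5, 0.7]
width: 0.0227
```

Run:
```python
from h import *
st();plan([.5787,.029,.149],.04,step=.007,grip=.015)
```

```text
t 8.15 [0.5799 0.0273 0.1653] [-1.571 -0.005  0.04 ] F [0.3 0.5 0.7] w 0.0227 q [-0.05  0.16  1.37  0.    1.61 -0.09]
3 rows
0.0000 -0.0000 0.0017 -0.0004 0.0054 0.0006 0.0150;
0.0000 -0.0000 0.0017 -0.0004 0.0054 0.0006 0.0150;
0.0000 -0.0000 0.0017 -0.0004 0.0054 0.0006 0.0150
```

arm_command:
  series: "0 0 0.0017 -0.0004 0.0055 0.0006 0.015;0 0 0.0017 -0.0004 0.005 0.0006 0.015;0 0 0.0017 -0.0004 0.004 0.0006 0.015;0 0 0 0 0 0 0.015"

```text
time: 8.55
tool_pos: [0.5778, 0.0286, 0.1478]
ee_rot: [-1.571, 0.003, 0.039]
wrist_force: [-0.1, -0.3, 0.3]
width: 0.0227
```

Run:
```python
from h import *
st();cv2.imwrite('pics/i_w.png',robot.snapshot('wrist'));s=robot.snapshot('side');cv2.imwrite('pics/i_s.png',cv2.resize(s[150:250,200:330],None,fx=5,fy=5,interpolation=cv2.INTER_CUBIC));st();plan([.5787,.029,.149],.04,step=.007,grip=.015)
```

```text
t 8.55 [0.5778 0.0286 0.1478] [-1.571  0.003  0.039] F [-0.1 -0.3  0.3] w 0.0227 q [-0.05  0.17  1.39 -0.    1.58 -0.09]
t 8.65 [0.5783 0.0285 0.1486] [-1.571  0.002  0.039] F [-0.5 -0.4 -0.9] w 0.0228 q [-0.05  0.17  1.39 -0.    1.58 -0.09]
1 rows
-0.0000 -0.0011 -0.0017 0.0005 -0.0004 0.0004 0.0150
```

View pics/i_w.png

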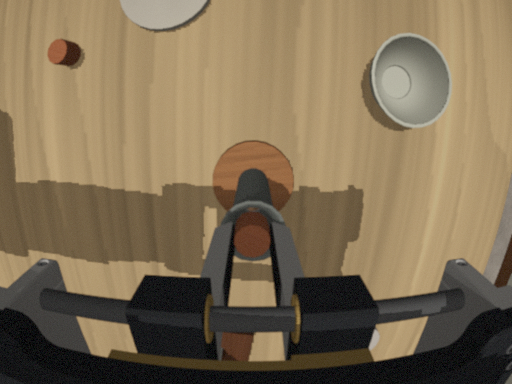

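View pics/i_s.png

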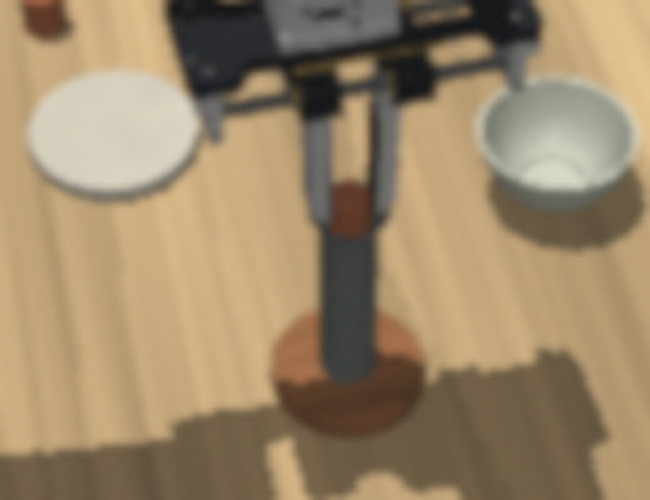

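arm_command:
  series: "0 0 0 0 0 0 0.05;0 0 0 0 0 0 0.05;0 0 0 0 0 0 0.05;0 0 0 0 0 0 0.05;0 0 0 0 0 0 0.05"

```text
time: 9.15
tool_pos: [0.5792, 0.0287, 0.1504]
ee_rot: [-1.571, -0.002, 0.039]
wrist_force: [-0.0, 0.6, -0.4]
width: 0.0499
```

Run:
```python
from h import *
st();cv2.imwrite('pics/j_w.png',robot.snapshot('wrist')[150:300,150:350].repeat(3,0).repeat(3,1));st();plan([.585,-.048,.215],.04,step=.035,grip=.06)
```

```text
t 9.15 [0.5792 0.0287 0.1504] [-1.571 -0.002  0.039] F [-0.   0.6 -0.4] w 0.0499 q [-0.05  0.17  1.39 -0.    1.58 -0.09]
t 9.20 [0.5792 0.0287 0.1505] [-1.571 -0.002  0.039] F [ 0.1 -0.8 -0. ] w 0.0504 q [-0.05  0.17  1.39 -0.    1.58 -0.09]
3 rows
0.0001 -0.0003 0.0006 0.0010 -0.0215 -0.0256 0.0600;
0.0001 -0.0003 0.0006 0.0009 -0.0215 -0.0256 0.0600;
0.0001 -0.0003 0.0006 0.0009 -0.0215 -0.0256 0.0600
```

View pics/j_w.png

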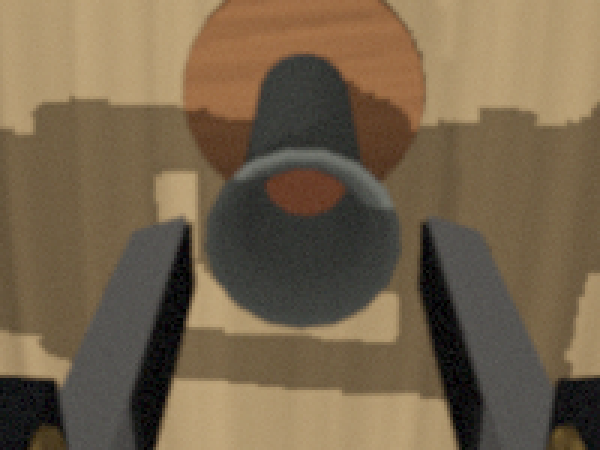

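arm_command:
  series: "0 0 0 0.001 -0.03 0 0.06;0 0 0 0.001 -0.025 -0.028 0.06;0 0 0 0.001 -0.01 -0.03 0.06;0 0 0 0 0 -0.02 0.06;0 0 0 0 0 0 0.06;0 0 0 0 0 0 0.06"

```text
time: 9.8
tool_pos: [0.5849, -0.0503, 0.2171]
ee_rot: [-1.571, -0.0, 0.041]
wrist_force: [0.4, 0.5, -0.0]
width: 0.0599
```

Run:
```python
from h import *
st()
p=robot.camera_params('wrist');im=robot.snapshot('wrist');cv2.imwrite('pics/k_wrist.png',im);st()
cv2.imwrite('pics/k1.png',cv2.resize(im[70:170,200:300],None,fx=6,fy=6,interpolation=cv2.INTER_CUBIC))
import pickle;pickle.dump(p,open('p.pkl','wb'))
plan([.5387,-.285,.25],-.35,step=.035,grip=.06)
```

```text
t 9.80 [ 0.5849 -0.0503  0.2171] [-1.571 -0.     0.041] F [ 0.4  0.5 -0. ] w 0.0599 q [-0.18  0.17  1.26 -0.    1.72 -0.22]
t 9.85 [ 0.5848 -0.0502  0.2169] [-1.571  0.     0.042] F [ 0.7 -0.   0.1] w 0.0598 q [-0.18  0.17  1.26 -0.    1.72 -0.22]
7 rows
0.0001 0.0560 -0.0000 -0.0080 -0.0047 -0.0332 0.0600;
0.0001 0.0560 -0.0000 -0.0061 -0.0047 -0.0336 0.0600;
0.0001 0.0560 -0.0000 -0.0042 -0.0047 -0.0339 0.0600;
0.0001 0.0560 -0.0000 -0.0023 -0.0047 -0.0341 0.0600;
0.0001 0.0560 -0.0000 -0.0004 -0.0047 -0.0342 0.0600;
0.0001 0.0560 -0.0000 0.0015 -0.0047 -0.0342 0.0600;
0.0001 0.0560 -0.0000 0.0034 -0.0047 -0.0340 0.0600
```

View pics/k1.png

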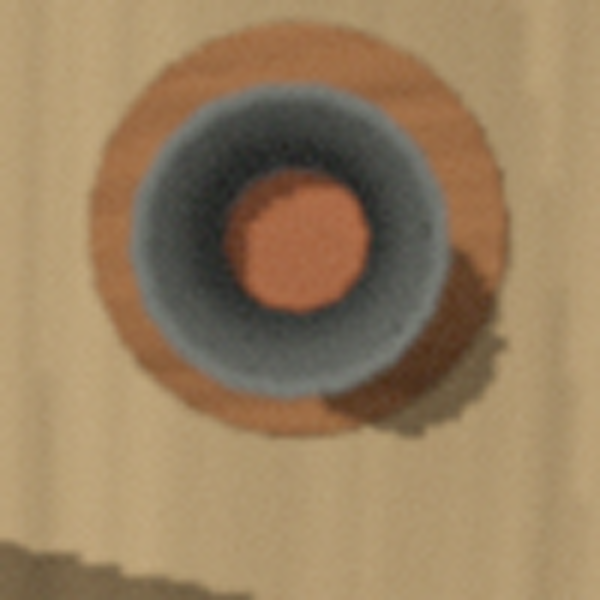

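arm_command:
  series: "0 0.056 0 -0.008 -0.0047 -0.033 0.06;0 0.056 0 -0.006 -0.0047 -0.0335 0.06;0 0.056 0 -0.004 -0.0047 -0.034 0.06;0 0.056 0 -0.002 -0.0047 -0.034 0.06;0 0.056 0 0 -0.0047 -0.034 0.06;0 0.056 0 0.0015 -0.0047 -0.034 0.06;0 0.05 0 0.0034 -0.0047 -0.025 0.06;0 0 0 0 0 0 0.06;0 0 0 0 0 0 0.06"

```text
time: 10.75
tool_pos: [0.5421, -0.2699, 0.2442]
ee_rot: [-1.565, 0.011, -0.342]
wrist_force: [0.6, 0.6, 0.5]
width: 0.0599
```

Run:
```python
from h import *
import pickle;p=pickle.load(open('p.pkl','rb'));print('mouth',atz('wrist',247.75,109.5,.145,p))
st()
p=robot.camera_params('wrist');im=robot.snapshot('wrist');cv2.imwrite('pics/l_wrist.png',im);st()
pickle.dump(p,open('p.pkl','wb'))
print(proj('wrist',[.5387,-.2107,.165],p))
```

```text
mouth [0.5785 0.0297 0.145 ]
t 10.75 [ 0.5421 -0.2699  0.2442] [-1.565  0.011 -0.342] F [0.6 0.6 0.5] w 0.0599 q [-0.56  0.22  1.15  0.    1.79 -0.21]
t 10.80 [ 0.5421 -0.2697  0.2442] [-1.566  0.011 -0.341] F [-0.3 -0.2  1. ] w 0.0599 q [-0.56  0.22  1.15  0.    1.79 -0.21]
[226.41622448 139.10261096]
```

View pics/l_wrist.png

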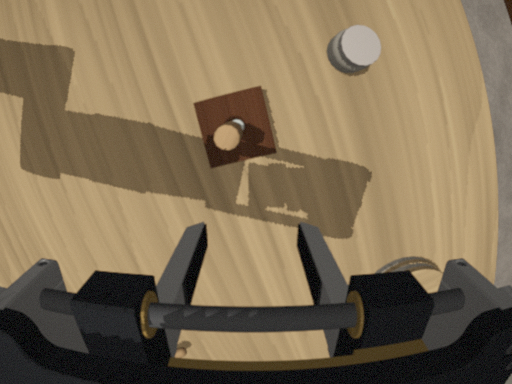

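Run:
```python
from h import *
im=cv2.imread('pics/l_wrist.png')
cv2.imwrite('pics/l1.png',cv2.resize(im[80:180,185:285],None,fx=6,fy=6,interpolation=cv2.INTER_CUBIC))
```

```text
(no output)
```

View pics/l1.png

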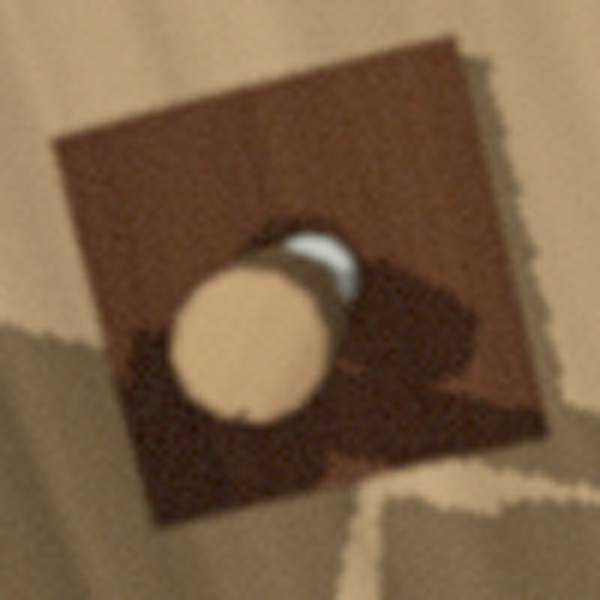

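Run:
```python
from h import *
import pickle;p=pickle.load(open('p.pkl','rb'));
print('rodtop',[atz('wrist',226.25,136.9,z,p) for z in (.165,.162)])
C=np.array([atz('wrist',185+x/6-.4,80+y/6-.4,.04,p) for x,y in [(52,140),(455,37),(550,435),(155,527)]]);print(C,C.mean(0))
print(tri((215.25,86.25),(275.25,264.1)))
# block top corners, side crop b2 origin (243,255)
for x,y in [(463,142),(675,125)]: print(atz('side',243+(x-390)/6-.4,255+y/6-.4,.04))
# foot visible center
print('foot',atz('wrist',185+320/6-.4,80+270/6-.4,.022,p))
```

```text
rodtop [array([ 0.5392, -0.2088,  0.165 ]), array([ 0.5389, -0.209 ,  0.162 ])]
[[ 0.4986 -0.1596  0.04  ]
 [ 0.5874 -0.1691  0.04  ]
 [ 0.5783 -0.2575  0.04  ]
 [ 0.4892 -0.2477  0.04  ]] [ 0.538375 -0.208475  0.04    ]
(array([ 0.5387, -0.2107,  0.1625]), np.float64(0.0017))
[ 0.4995 -0.1635  0.04  ]
[ 0.5891 -0.1733  0.04  ]
foot [ 0.542  -0.2075  0.022 ]
```

Run:
```python
from h import *
plan([.539,-.209,.2],-.35,step=.035,grip=.07)
```

```text
3 rows
-0.0017 0.0029 -0.0038 -0.0076 0.0149 0.0187 0.0700;
-0.0017 0.0029 -0.0038 -0.0077 0.0148 0.0187 0.0700;
-0.0017 0.0029 -0.0038 -0.0078 0.0148 0.0187 0.0700
```

arm_command:
  series: "-0.0017 0.003 -0.0038 -0.0077 0.015 0.0187 0.07;-0.0017 0.003 -0.0038 -0.0077 0.015 0.0187 0.07;-0.0017 0.003 -0.0038 -0.0077 0.012 0.014 0.07;0 0 0 0 0 0 0.07;0 0 0 0 0 0 0.07"

```text
time: 11.3
tool_pos: [0.5386, -0.2037, 0.2003]
ee_rot: [-1.569, 0.001, -0.339]
wrist_force: [-0.3, -0.8, -0.0]
width: 0.0701
```

Run:
```python
from h import *
st();plan([.539,-.209,.116],-.35,step=.022,grip=.07)
```

```text
t 11.30 [ 0.5386 -0.2037  0.2003] [-1.569e+00  1.000e-03 -3.390e-01] F [-0.3 -0.8 -0. ] w 0.0701 q [-0.46  0.15  1.32  0.    1.68 -0.12]
4 rows
-0.0004 0.0029 -0.0002 0.0005 0.0211 -0.0012 0.0700;
-0.0004 0.0029 -0.0002 0.0005 0.0211 -0.0012 0.0700;
-0.0004 0.0029 -0.0002 0.0005 0.0211 -0.0012 0.0700;
-0.0004 0.0029 -0.0002 0.0005 0.0211 -0.0012 0.0700
```

arm_command:
  series: "0 0.003 0 0.001 0.018 -0.0018 0.07;0 0.003 0 0.0005 0.021 -0.0014 0.07;0 0.002 0 0.0005 0.021 -0.001 0.07;0 0.002 0 0.0005 0.018 -0.001 0.07;0 0 0 0 0 0 0.07"

```text
time: 11.8
tool_pos: [0.5435, -0.2113, 0.1256]
ee_rot: [-1.571, -0.01, -0.346]
wrist_force: [-0.1, -0.0, -0.1]
width: 0.0701
```

Run:
```python
from h import *
st();cv2.imwrite('pics/m_w.png',robot.snapshot('wrist'));plan([.539,-.209,.116],-.35,step=.022,grip=.07)
```

```text
t 11.80 [ 0.5435 -0.2113  0.1256] [-1.571 -0.01  -0.346] F [-0.1 -0.  -0.1] w 0.0701 q [-0.47  0.18  1.42  0.    1.53 -0.12]
1 rows
0.0004 0.0044 0.0124 -0.0061 0.0112 0.0007 0.0700
```

View pics/m_w.png

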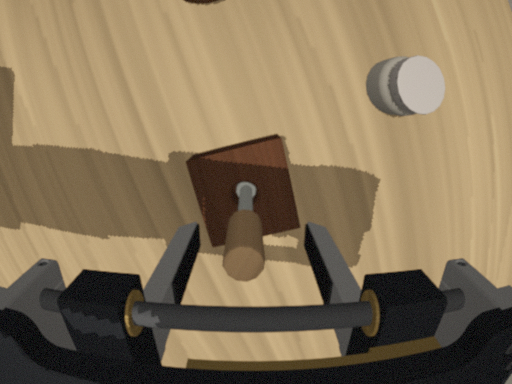

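arm_command:
  series: "0 0.003 0.008 -0.004 0.006 0.0005 0.07;0 0.001 0.002 -0.001 0.004 0 0.07;0 0 0 0 0 0 0.07"

```text
time: 12.15
tool_pos: [0.5418, -0.2107, 0.1207]
ee_rot: [-1.572, -0.008, -0.35]
wrist_force: [-0.4, -0.9, 0.1]
width: 0.0701
```

Run:
```python
from h import *
st();plan([.539,-.209,.116],-.35,step=.022,grip=.07)
```

```text
t 12.15 [ 0.5418 -0.2107  0.1207] [-1.572 -0.008 -0.35 ] F [-0.4 -0.9  0.1] w 0.0701 q [-0.47  0.18  1.43 -0.    1.52 -0.12]
1 rows
0.0012 0.0001 0.0080 -0.0032 0.0047 0.0006 0.0700
```

arm_command:
  series: "0.001 0 0.006 -0.003 0.004 0.0008 0.06;0 0 0.002 -0.001 0.002 0.0003 0.04;0 0 0.001 0 0.001 0 0.015;0 0 0 0 0 0 0.015;0 0 0 0 0 0 0.015;0 0 0 0 0 0 0.015;0 0 0 0 0 0 0.015"

```text
time: 12.85
tool_pos: [0.539, -0.2083, 0.115]
ee_rot: [-1.571, -0.001, -0.35]
wrist_force: [0.9, 0.3, 0.0]
width: 0.0237
```

Run:
```python
from h import *
st();o=robot.get_obs();plan([o['tool_pos'][0],o['tool_pos'][1],.28],-.35,step=.03,grip=.015)
```

```text
t 12.85 [ 0.539  -0.2083  0.115 ] [-1.571e+00 -1.000e-03 -3.500e-01] F [0.9 0.3 0. ] w 0.0237 q [-0.47  0.18  1.45 -0.    1.51 -0.12]
6 rows
0.0001 0.0001 0.0002 0.0000 -0.0275 -0.0000 0.0150;
0.0001 0.0001 0.0002 0.0000 -0.0275 -0.0000 0.0150;
0.0001 0.0001 0.0002 0.0000 -0.0275 -0.0000 0.0150;
0.0001 0.0001 0.0002 0.0000 -0.0275 -0.0000 0.0150;
0.0001 0.0001 0.0002 0.0000 -0.0275 -0.0000 0.0150;
0.0001 0.0001 0.0002 0.0000 -0.0275 -0.0000 0.0150
```

arm_command:
  series: "0 0 0 0 -0.01 0 0.015;0 0 0 0 -0.02 0 0.015;0 0 0 0 -0.027 0 0.015;0 0 0 0 -0.027 0 0.015;0 0 0 0 -0.027 0 0.015;0 0 0 0 -0.027 0 0.015;0 0 0 0 -0.02 0 0.015;0 0 0 0 -0.01 0 0.015;0 0 0 0 -0.003 0 0.015;0 0 0 0 0 0 0.015"

```text
time: 13.85
tool_pos: [0.5377, -0.2077, 0.2953]
ee_rot: [-1.571, 0.0, -0.35]
wrist_force: [0.3, 0.8, -0.4]
width: 0.0232
```

Run:
```python
from h import *
st();cv2.imwrite('pics/n_w.png',robot.snapshot('wrist'));s=robot.snapshot('side');cv2.imwrite('pics/n_s.png',cv2.resize(s[190:340,190:350],None,fx=4,fy=4));plan([.5786,.0285,.285],.04,step=.035,grip=.015)
```

```text
t 13.85 [ 0.5377 -0.2077  0.2953] [-1.571  0.    -0.35 ] F [ 0.3  0.8 -0.4] w 0.0232 q [-0.47  0.15  1.13 -0.    1.87 -0.12]
7 rows
-0.0001 -0.0557 -0.0003 -0.0060 0.0013 0.0337 0.0150;
-0.0001 -0.0557 -0.0003 -0.0041 0.0013 0.0340 0.0150;
-0.0001 -0.0557 -0.0003 -0.0022 0.0013 0.0342 0.0150;
-0.0001 -0.0557 -0.0003 -0.0003 0.0013 0.0342 0.0150;
-0.0001 -0.0557 -0.0003 0.0016 0.0013 0.0342 0.0150;
-0.0001 -0.0557 -0.0003 0.0035 0.0013 0.0341 0.0150;
-0.0001 -0.0557 -0.0003 0.0054 0.0013 0.0338 0.0150
```

View pics/n_s.png

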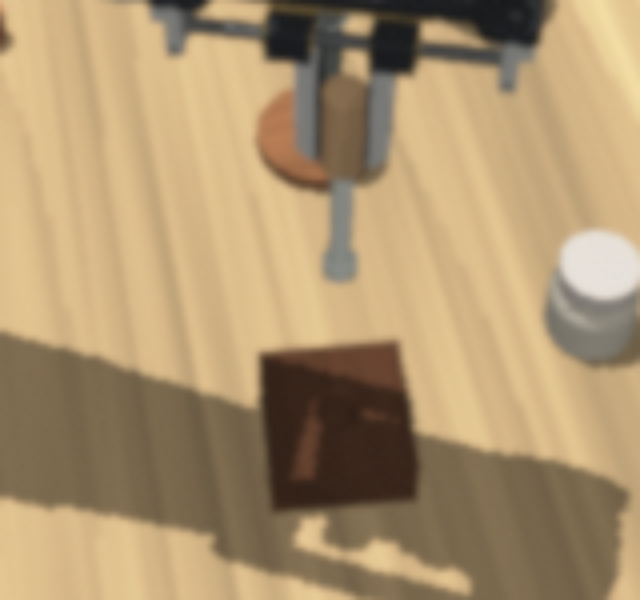

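View pics/n_w.png

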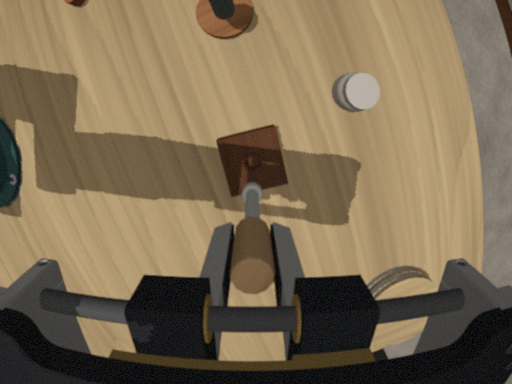

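Run:
```python
from h import *
o=robot.get_obs();R=Ro.from_euler('xyz',o['ee_rot'])
for d in (-.05,.01,.093,.105): print(d,proj('wrist',o['tool_pos']+R.apply([0,d,0])))
im=cv2.imread('pics/n_w.png')
cv2.imwrite('pics/n1.png',cv2.resize(im[175:300,205:305],None,fx=4.5,fy=4.5,interpolation=cv2.INTER_CUBIC))
```

```text
-0.05 [251.48610058 274.99382475]
0.01 [251.55448615 228.48120865]
0.093 [251.60736871 193.61386443]
0.105 [251.61278395 190.09382592]
```

View pics/n1.png

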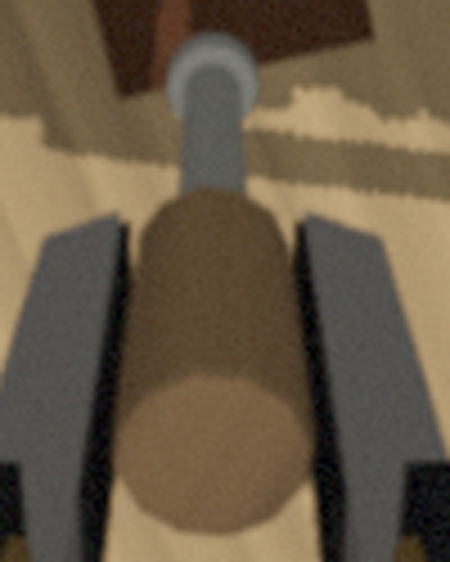

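arm_command:
  series: "0 -0.03 0 -0.004 0.001 0.02 0.015;0 -0.056 0 -0.005 0.001 0.034 0.015;0 -0.056 0 -0.003 0.001 0.034 0.015;0 -0.056 0 -0.001 0.001 0.034 0.015;0 -0.056 0 0 0.001 0.034 0.015;0 -0.056 0 0.002 0.001 0.034 0.015;0 -0.05 0 0.004 0 0.025 0.015;0 -0.02 0 0.004 0 0.013 0.015;0 0 0 0 0 0.003 0.015;0 0 0 0 0 0 0.015"

```text
time: 14.95
tool_pos: [0.5729, 0.0291, 0.2707]
ee_rot: [-1.564, 0.031, 0.04]
wrist_force: [0.1, -0.1, -0.4]
width: 0.0234
```

Run:
```python
from h import *
st();plan([.5786,.029,.285],.04,step=.035,grip=.015)
```

```text
t 14.95 [0.5729 0.0291 0.2707] [-1.564  0.031  0.04 ] F [ 0.1 -0.1 -0.4] w 0.0234 q [-0.05  0.16  1.16  0.    1.85 -0.09]
1 rows
-0.0063 0.0004 -0.0309 0.0053 -0.0145 -0.0002 0.0150
```

arm_command:
  series: "-0.004 0 -0.02 0.003 -0.008 0 0.015;-0.002 0 -0.01 0.002 -0.005 0 0.015;0 0 0 0 0 0 0.015;0 0 0 0 0 0 0.015"

```text
time: 15.35
tool_pos: [0.5786, 0.0252, 0.2851]
ee_rot: [-1.573, -0.002, 0.034]
wrist_force: [-0.3, -0.3, -0.5]
width: 0.0233
```

Run:
```python
from h import *
st();p=robot.camera_params('wrist');im=robot.snapshot('wrist');st()
cv2.imwrite('pics/o_w.png',cv2.resize(im[130:300,180:320],None,fx=3.5,fy=3.5,interpolation=cv2.INTER_CUBIC))
plan([.5786,.029,.25],.04,step=.01,grip=.015)
```

```text
t 15.35 [0.5786 0.0252 0.2851] [-1.573 -0.002  0.034] F [-0.3 -0.3 -0.5] w 0.0233 q [-0.05  0.15  1.14 -0.    1.84 -0.09]
t 15.40 [0.5786 0.0252 0.2852] [-1.573 -0.002  0.034] F [-0.3  1.  -0.6] w 0.0236 q [-0.05  0.15  1.14 -0.    1.84 -0.09]
4 rows
0.0005 -0.0016 0.0006 0.0000 0.0088 0.0010 0.0150;
0.0005 -0.0016 0.0006 0.0000 0.0088 0.0010 0.0150;
0.0005 -0.0016 0.0006 0.0000 0.0088 0.0010 0.0150;
0.0005 -0.0016 0.0006 0.0000 0.0088 0.0010 0.0150
```

View pics/o_w.png

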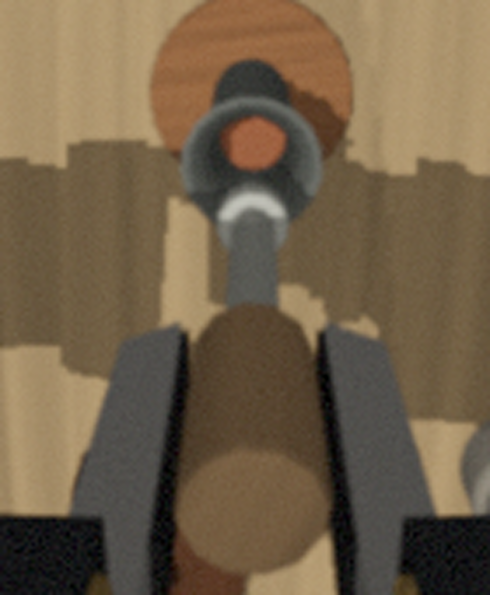

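arm_command:
  series: "0.001 -0.003 0.001 0 0.004 0.0022 0.015;0.001 -0.002 0.001 0 0.009 0.0012 0.015;0 0 0 0 0.01 0.0004 0.015;0 0 0 0 0.01 0 0.015;0 0 0 0 0.008 0 0.015;0 0 0 0 0.004 0 0.015;0 0 0 0 0.001 0 0.015"

```text
time: 16.1
tool_pos: [0.5773, 0.029, 0.2327]
ee_rot: [-1.57, 0.004, 0.038]
wrist_force: [-0.1, -0.3, -0.5]
width: 0.0238
```

Run:
```python
from h import *
st();plan([.5786,.029,.23],.04,step=.01,grip=.015)
im=robot.snapshot('wrist')
cv2.imwrite('pics/p_w.png',cv2.resize(im[130:300,180:320],None,fx=3.5,fy=3.5,interpolation=cv2.INTER_CUBIC))
```

```text
t 16.10 [0.5773 0.029  0.2327] [-1.57   0.004  0.038] F [-0.1 -0.3 -0.5] w 0.0238 q [-0.05  0.15  1.25  0.    1.75 -0.09]
1 rows
-0.0007 -0.0016 -0.0041 0.0013 0.0027 -0.0001 0.0150
```

View pics/p_w.png

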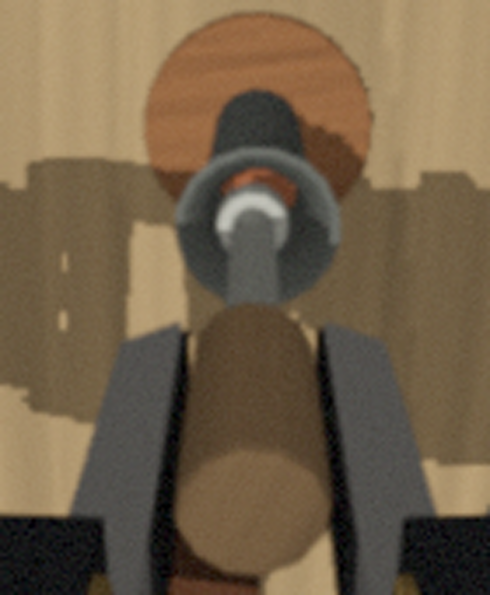

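arm_command:
  series: "0 0 -0.002 0.0008 0.002 0 0.015;0 0 -0.001 0.0004 0.002 0 0.015;0 0 0 0 0.002 0 0.015;0 0 0 0 0.002 0 0.015;0 0 0 0 0.002 0 0.015"

```text
time: 16.65
tool_pos: [0.5796, 0.029, 0.224]
ee_rot: [-1.57, -0.003, 0.038]
wrist_force: [-0.1, -0.8, -0.4]
width: 0.0235
```

Run:
```python
from h import *
st();plan([.5786,.029,.21],.04,step=.01,grip=.015)
```

```text
t 16.65 [0.5796 0.029  0.224 ] [-1.57  -0.003  0.038] F [-0.1 -0.8 -0.4] w 0.0235 q [-0.05  0.15  1.26  0.    1.72 -0.09]
2 rows
-0.0002 -0.0008 0.0015 -0.0005 0.0070 0.0000 0.0150;
-0.0002 -0.0008 0.0015 -0.0005 0.0070 0.0000 0.0150
```

arm_command:
  series: "0 0 0.001 -0.0005 0.002 0 0.015;0 0 0 0 0.002 0 0.015;0 0 0 0 0.002 0 0.015;0 0 0 0 0.002 0 0.015;0 0 0 0 0.002 0 0.015"

```text
time: 17.15
tool_pos: [0.5791, 0.029, 0.2133]
ee_rot: [-1.57, -0.002, 0.038]
wrist_force: [-0.0, -0.7, -0.9]
width: 0.0236
```

Run:
```python
from h import *
st()
```

```text
t 17.15 [0.5791 0.029  0.2133] [-1.57  -0.002  0.038] F [-0.  -0.7 -0.9] w 0.0236 q [-0.05  0.15  1.28  0.    1.7  -0.09]
```

arm_command:
  series: "0 0 0 -0.0003 0.002 0 0.015;0 0 0 0 0.002 0 0.015;0 0 0 0 0.002 0 0.015"

```text
time: 17.45
tool_pos: [0.5788, 0.029, 0.2067]
ee_rot: [-1.57, -0.002, 0.038]
wrist_force: [0.1, -0.0, -0.7]
width: 0.0237
```

arm_command:
  series: "0 0 0 0 0.002 0 0.015;0 0 0 0 0.002 0 0.015;0 0 0 0 0.002 0 0.015"

```text
time: 17.75
tool_pos: [0.579, 0.0289, 0.2023]
ee_rot: [-1.571, -0.004, 0.038]
wrist_force: [-1.6, -0.6, 5.8]
width: 0.0237
```

arm_command:
  series: "0 0 0 0 0.002 0 0.015;0 0 0 0 0.002 0 0.015"

```text
time: 17.95
tool_pos: [0.5789, 0.0289, 0.2002]
ee_rot: [-1.571, -0.005, 0.038]
wrist_force: [-2.6, -0.1, 4.4]
width: 0.0236
```

arm_command:
  series: "0 0 0 0 0.002 0 0.015;0 0 0 0 0.002 0 0.015;0 0 0 0 0.002 0 0.015;0 0 0 0 0.002 0 0.015"

```text
time: 18.35
tool_pos: [0.5787, 0.029, 0.193]
ee_rot: [-1.571, -0.006, 0.039]
wrist_force: [-1.1, -0.3, 5.3]
width: 0.0239
```

arm_command:
  series: "0 0 0 0 0.002 0 0.015;0 0 0 0 0.002 0 0.015"

```text
time: 18.55
tool_pos: [0.5787, 0.029, 0.1888]
ee_rot: [-1.571, -0.006, 0.039]
wrist_force: [-1.8, 0.4, 4.8]
width: 0.0238
```

arm_command:
  series: "0 0 0 0 0.0008 0 0.015;0 0 0 0 0.0006 0 0.015;0 0 0 0 0.0006 0 0.015"

```text
time: 18.85
tool_pos: [0.5787, 0.029, 0.1864]
ee_rot: [-1.571, -0.006, 0.038]
wrist_force: [-1.4, 0.3, 4.4]
width: 0.0233
```

arm_command:
  series: "0 0 0 0 0.0006 0 0.015;0 0 0 0 0.0006 0 0.015;0 0 0 0 0.0006 0 0.015"

```text
time: 19.15
tool_pos: [0.5787, 0.029, 0.1848]
ee_rot: [-1.571, -0.007, 0.039]
wrist_force: [-1.6, -0.0, 6.7]
width: 0.0236
```

arm_command:
  series: "0 0 0 0 0.0006 0 0.015;0 0 0 0 0.0006 0 0.015"

```text
time: 19.35
tool_pos: [0.5787, 0.029, 0.1848]
ee_rot: [-1.571, -0.007, 0.039]
wrist_force: [-2.4, 0.2, 6.0]
width: 0.0235
```

arm_command:
  series: "0 0 0 0 0.0006 0 0.015;0 0 0 0 0.0006 0 0.015"

```text
time: 19.55
tool_pos: [0.5786, 0.029, 0.1848]
ee_rot: [-1.571, -0.008, 0.039]
wrist_force: [-2.3, -0.1, 6.8]
width: 0.0238
```

arm_command:
  series: "0 0 0 0 0.0006 0 0.015;0 0 0 0 0.0006 0 0.015"

```text
time: 19.75
tool_pos: [0.5786, 0.029, 0.1848]
ee_rot: [-1.571, -0.009, 0.039]
wrist_force: [-2.4, -0.3, 6.0]
width: 0.0233
```

arm_command:
  series: "0 0 0 0 0.0006 0 0.015;0 0 0 0 0.0006 0 0.015"

```text
time: 19.95
tool_pos: [0.5785, 0.029, 0.1848]
ee_rot: [-1.572, -0.01, 0.039]
wrist_force: [-1.7, -0.2, 6.7]
width: 0.0239
```

arm_command:
  series: "0 0 0 0 0.0008 0 0.015;0 0 0 0 0.0008 0 0.015"

```text
time: 20.15
tool_pos: [0.5784, 0.029, 0.1848]
ee_rot: [-1.572, -0.01, 0.039]
wrist_force: [-2.4, -0.1, 7.1]
width: 0.0233
```

arm_command:
  series: "0 0 0.001 0 0.001 0 0.015;0 0 0.001 0 0.001 0 0.015"

```text
time: 20.35
tool_pos: [0.5784, 0.029, 0.1847]
ee_rot: [-1.572, -0.01, 0.039]
wrist_force: [-2.1, 1.1, 8.4]
width: 0.0232
```

arm_command:
  series: "0 0 0.001 0 0.0014 0 0.015;0 0 0.001 0 0.0014 0 0.015"

```text
time: 20.55
tool_pos: [0.5785, 0.029, 0.1846]
ee_rot: [-1.572, -0.01, 0.039]
wrist_force: [-3.1, 0.6, 8.8]
width: 0.0237
```

arm_command:
  series: "0 0 0.001 0 0.0018 0 0.015;0 0 0.001 0 0.0018 0 0.015"

```text
time: 20.75
tool_pos: [0.5786, 0.0291, 0.1846]
ee_rot: [-1.572, -0.011, 0.039]
wrist_force: [-3.8, 0.2, 10.5]
width: 0.0237
```

arm_command:
  series: "0 0 0.001 0 0.0024 0 0.015;0 0 0.001 0 0.0024 0 0.015"

```text
time: 20.95
tool_pos: [0.5786, 0.0291, 0.1844]
ee_rot: [-1.573, -0.012, 0.039]
wrist_force: [-4.3, 0.7, 12.6]
width: 0.0238
```

arm_command:
  series: "0 0 0.001 0 0.0028 0 0.015;0 0 0.001 0 0.0028 0 0.015"

```text
time: 21.15
tool_pos: [0.5785, 0.0291, 0.1844]
ee_rot: [-1.573, -0.013, 0.039]
wrist_force: [-5.1, -0.1, 14.3]
width: 0.0232
```

arm_command:
  series: "0 0 0.001 0 0.003 0 0.015;0 0 0.001 0 0.003 0 0.015;0 0 0.001 0 0.003 0 0.015;0 0 0.001 0 0.003 0 0.015"

```text
time: 21.55
tool_pos: [0.5782, 0.0292, 0.1844]
ee_rot: [-1.574, -0.017, 0.039]
wrist_force: [-4.9, -0.5, 13.6]
width: 0.024
```

arm_command:
  series: "0 0 0.001 0 0.003 0 0.015;0 0 0.001 0 0.003 0 0.015;0 0 0.001 0 0.003 0 0.015;0 0 0.001 0 0.003 0 0.015"

```text
time: 21.95
tool_pos: [0.5778, 0.0293, 0.1844]
ee_rot: [-1.575, -0.02, 0.039]
wrist_force: [-5.3, -0.6, 14.4]
width: 0.0239
```

arm_command:
  series: "0 0 0.001 0 0.003 0 0.015;0 0 0.001 0 0.003 0 0.015;0 0 0.001 0 0.003 0 0.015;0 0 0.001 0 0.003 0 0.015"

```text
time: 22.35
tool_pos: [0.5775, 0.0294, 0.1844]
ee_rot: [-1.576, -0.024, 0.04]
wrist_force: [-5.1, 1.0, 12.3]
width: 0.024
```

arm_command:
  series: "0.001 0 0.003 0.0005 0.0034 0 0.015;0.001 0 0.003 0.0005 0.0034 0 0.015;0.001 0 0.003 0.0005 0.0034 0 0.015"

```text
time: 22.65
tool_pos: [0.5781, 0.0292, 0.1843]
ee_rot: [-1.574, -0.019, 0.04]
wrist_force: [-5.0, 0.0, 16.5]
width: 0.024
```

Run:
```python
from h import *
for i in range(4):
    robot.snapshot('side');st()
```

```text
t 22.70 [0.5782 0.0292 0.1843] [-1.574 -0.019  0.04 ] F [-6.7  0.  15. ] w 0.0236 q [-0.05  0.14  1.35 -0.    1.63 -0.09]
t 22.75 [0.5781 0.0293 0.1843] [-1.574 -0.019  0.04 ] F [-5.8 -1.  14.8] w 0.0236 q [-0.05  0.14  1.35 -0.    1.63 -0.09]
t 22.80 [0.5781 0.0293 0.1843] [-1.574 -0.019  0.04 ] F [-5.9  0.1 15.5] w 0.0241 q [-0.05  0.14  1.35 -0.    1.63 -0.09]
t 22.85 [0.5781 0.0292 0.1843] [-1.574 -0.019  0.04 ] F [-6.3  1.3 15.6] w 0.0239 q [-0.05  0.14  1.35 -0.    1.63 -0.09]
```

Run:
```python
from h import *
for i in range(20):
    im=robot.snapshot('side' if i<19 else 'wrist');print(round(robot.get_obs()['wrist_force'][2],1),end=' ')
st();cv2.imwrite('pics/q_w.png',cv2.resize(im[130:300,180:320],None,fx=3.5,fy=3.5))
```

```text
15.0 15.6 15.2 15.1 15.2 15.3 15.2 14.4 15.5 15.2 15.1 15.0 15.5 15.0 15.2 15.6 14.6 15.8 14.1 15.1 t 23.85 [0.5781 0.0292 0.1843] [-1.574 -0.02   0.04 ] F [-4.8 -0.1 15.1] w 0.0235 q [-0.05  0.14  1.35 -0.    1.63 -0.09]
```

View pics/q_w.png

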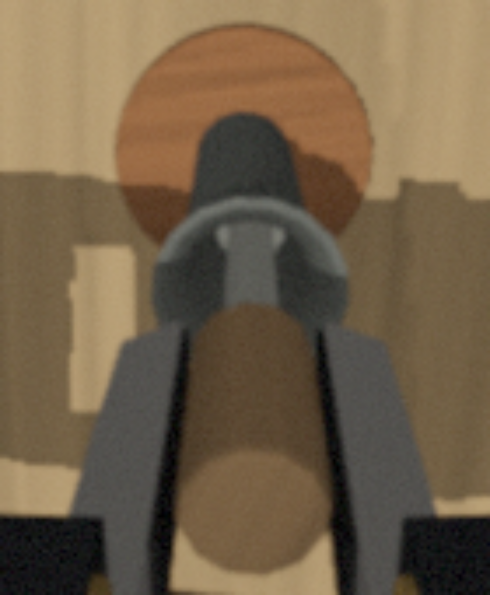

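arm_command:
  series: "0 0 0.005 0 -0.002 0 0.015;0 0 0.005 0.0005 -0.006 0 0.015;0 0 0.005 0 -0.012 0 0.015;0 0 0.002 0 -0.016 0 0.015;0 0 0 0 -0.016 0 0.015;0 0 0 0 -0.016 0 0.015;0 0 0 0 -0.016 0 0.015;0 0 0 0 -0.016 0 0.015;0 0 0 0 -0.008 0 0.015;0 0 0 0 -0.003 0 0.015"

```text
time: 24.85
tool_pos: [0.5801, 0.0296, 0.2937]
ee_rot: [-1.573, 0.006, 0.04]
wrist_force: [0.4, -0.0, -1.2]
width: 0.0235
```

Run:
```python
from h import *
robot.snapshot('side');st();plan([.5385,-.2085,.29],-.35,step=.035,grip=.015)
```

```text
t 24.90 [0.5801 0.0296 0.2938] [-1.573  0.006  0.04 ] F [-0.5  0.  -0.2] w 0.0235 q [-0.04  0.16  1.11 -0.    1.87 -0.09]
7 rows
0.0005 0.0557 -0.0008 -0.0073 0.0007 -0.0337 0.0150;
0.0005 0.0557 -0.0008 -0.0054 0.0007 -0.0341 0.0150;
0.0005 0.0557 -0.0008 -0.0035 0.0006 -0.0343 0.0150;
0.0005 0.0557 -0.0008 -0.0016 0.0006 -0.0345 0.0150;
0.0005 0.0557 -0.0008 0.0003 0.0006 -0.0345 0.0150;
0.0005 0.0557 -0.0008 0.0023 0.0006 -0.0345 0.0150;
0.0005 0.0557 -0.0008 0.0042 0.0006 -0.0343 0.0150
```

arm_command:
  series: "0 0.02 0 -0.003 0 -0.015 0.015;0 0.04 0 -0.005 0 -0.03 0.015;0 0.03 0 -0.003 0 -0.025 0.015;0 0.01 0 -0.001 0 -0.01 0.015;0 0 0 0 0 0 0.015"

```text
time: 25.4
tool_pos: [0.5661, -0.0554, 0.2891]
ee_rot: [-1.574, 0.014, -0.067]
wrist_force: [0.5, -0.1, -0.0]
width: 0.0239
```

Run:
```python
from h import *
im=robot.snapshot('wrist');st();cv2.imwrite('pics/r_w.png',cv2.resize(im[60:320,150:350],None,fx=2.3,fy=2.3,interpolation=cv2.INTER_CUBIC));
o=robot.get_obs();R=Ro.from_euler('xyz',o['ee_rot'])
for d in (-.05,.01,.093,.105): print(d,(proj('wrist',o['tool_pos']+R.apply([0,d,0]))-[150,60])*2.3)
plan([.5385,-.2085,.29],-.35,step=.035,grip=.015)
```

```text
t 25.45 [ 0.5661 -0.0548  0.289 ] [-1.574  0.014 -0.066] F [-0.1 -0.3 -1.2] w 0.0241 q [-0.19  0.14  1.15 -0.01  1.87 -0.13]
-0.05 [233.23300152 494.29349192]
0.01 [233.38283619 387.33894207]
0.093 [233.50098149 307.17251715]
0.105 [233.51318408 299.07972031]
5 rows
0.0011 0.0569 -0.0027 -0.0035 -0.0000 -0.0310 0.0150;
0.0011 0.0569 -0.0027 -0.0017 -0.0001 -0.0312 0.0150;
0.0011 0.0569 -0.0027 0.0000 -0.0001 -0.0312 0.0150;
0.0011 0.0569 -0.0027 0.0018 -0.0001 -0.0312 0.0150;
0.0011 0.0569 -0.0027 0.0036 -0.0002 -0.0310 0.0150
```

View pics/r_w.png

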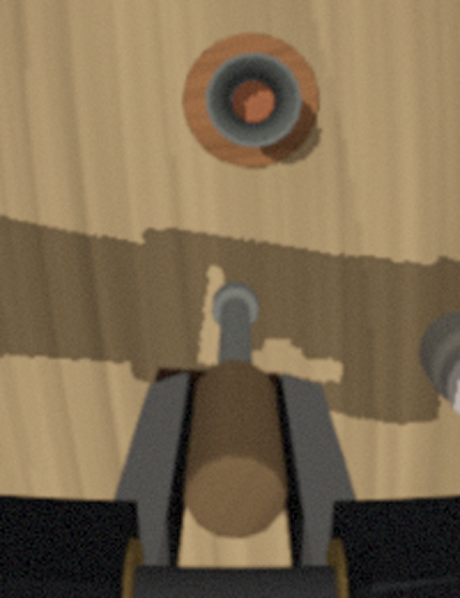

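arm_command:
  series: "0.001 0.03 -0.003 -0.003 0 -0.018 0.015;0.001 0.057 -0.003 -0.003 0 -0.031 0.015;0.001 0.057 -0.003 -0.001 0 -0.031 0.015;0.001 0.057 -0.002 0.001 0 -0.031 0.015;0 0.05 -0.002 0.002 0 -0.025 0.015;0 0.02 0 0.002 0 -0.01 0.015;0 0.005 0 0 0 -0.003 0.015;0 0 0 0 0 0 0.015"

```text
time: 26.25
tool_pos: [0.5391, -0.198, 0.2865]
ee_rot: [-1.566, 0.004, -0.338]
wrist_force: [0.1, -0.2, -0.3]
width: 0.0237
```

Run:
```python
from h import *
robot.snapshot('side');st();plan([.5385,-.2085,.28],-.35,step=.035,grip=.015)
```

```text
t 26.30 [ 0.5392 -0.1977  0.2865] [-1.566  0.004 -0.337] F [0.6 0.  0.1] w 0.0235 q [-0.45  0.14  1.15  0.    1.85 -0.11]
1 rows
-0.0052 0.0126 -0.0040 0.0030 0.0064 -0.0105 0.0150
```

arm_command:
  series: "-0.003 0.008 -0.002 0.002 0.006 -0.007 0.015;-0.002 0.004 -0.002 0.001 0.015 -0.003 0.015;0 0.001 0 0 0.02 -0.001 0.015;0 0 0 0 0.02 0 0.015;0 0 0 0 0.018 0 0.015;0 0 0 0 0.01 0 0.015;0 0 0 0 0.003 0 0.015;0 0 0 0 0.001 0 0.015"

```text
time: 27.1
tool_pos: [0.5407, -0.2041, 0.1896]
ee_rot: [-1.57, -0.003, -0.34]
wrist_force: [-0.5, 0.2, -0.1]
width: 0.0237
```

Run:
```python
from h import *
im=robot.snapshot('wrist');st();cv2.imwrite('pics/s_w.png',cv2.resize(im[110:310,150:350],None,fx=2.9,fy=2.9,interpolation=cv2.INTER_CUBIC));
plan([.5385,-.2085,.16],-.35,step=.01,grip=.015)
s=robot.snapshot('side');cv2.imwrite('pics/s_s.png',cv2.resize(s[190:340,190:350],None,fx=4,fy=4,interpolation=cv2.INTER_CUBIC))
```

```text
t 27.15 [ 0.5408 -0.2041  0.1898] [-1.57  -0.003 -0.34 ] F [-0.7 -0.2 -0.2] w 0.0238 q [-0.46  0.15  1.33  0.    1.66 -0.12]
4 rows
-0.0001 0.0025 0.0008 -0.0002 0.0074 -0.0012 0.0150;
-0.0001 0.0025 0.0008 -0.0002 0.0074 -0.0012 0.0150;
-0.0001 0.0025 0.0008 -0.0002 0.0074 -0.0012 0.0150;
-0.0001 0.0025 0.0008 -0.0002 0.0074 -0.0012 0.0150
```

View pics/s_w.png

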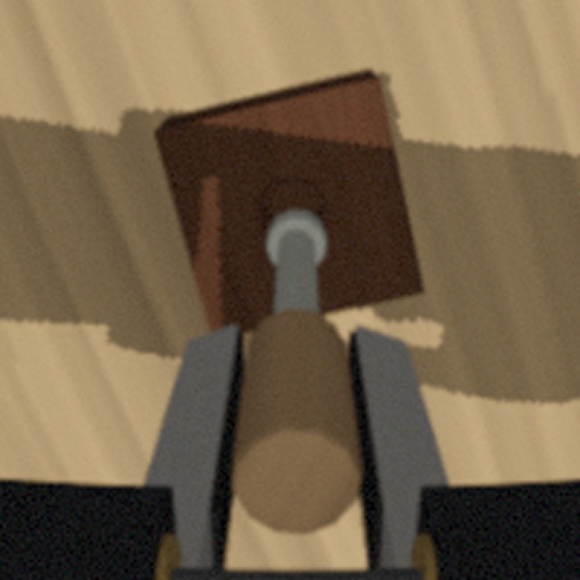

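View pics/s_s.png

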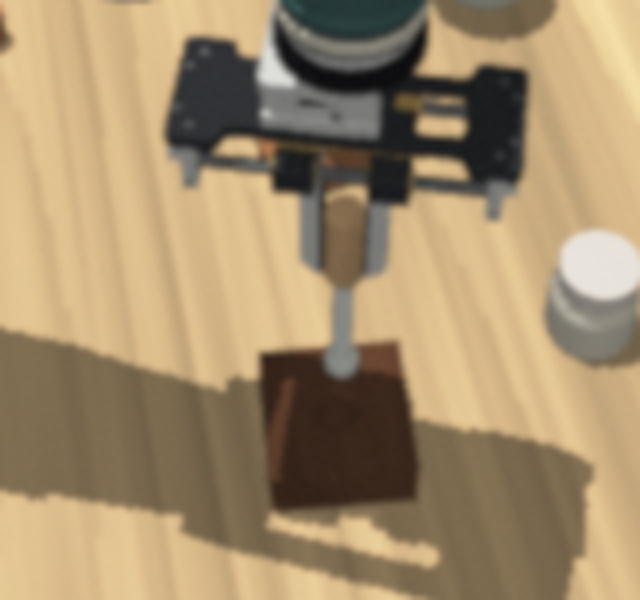

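arm_command:
  series: "0 0.004 0.001 -0.0003 0.004 -0.0025 0.015;0 0.003 0.001 -0.0003 0.007 -0.0015 0.015;0 0.001 0.001 -0.0003 0.008 -0.0007 0.015;0 0 0 0 0.005 0 0.015;0 0 0 0 0.002 0 0.015;0 0 0 0 0.001 0 0.015"

```text
time: 27.8
tool_pos: [0.5396, -0.2098, 0.1638]
ee_rot: [-1.571, -0.006, -0.349]
wrist_force: [-0.3, 0.4, -0.8]
width: 0.0235
```

Run:
```python
from h import *
robot.snapshot('side');st();plan([.539,-.2083,.155],-.35,step=.01,grip=.015)
```

```text
t 27.85 [ 0.5395 -0.2098  0.1636] [-1.571 -0.005 -0.35 ] F [ 0.6  0.2 -0.7] w 0.0235 q [-0.47  0.16  1.37  0.    1.6  -0.12]
1 rows
0.0004 0.0005 0.0055 -0.0010 0.0086 0.0012 0.0150
```

arm_command:
  series: "0 0 0.003 -0.0008 0.004 0.001 0.015;0 0 0.001 -0.0003 0.004 0.0003 0.015;0 0 0.001 0 0.004 0 0.015;0 0 0.001 0 0.004 0 0.015"

```text
time: 28.25
tool_pos: [0.5395, -0.2081, 0.1475]
ee_rot: [-1.571, -0.001, -0.349]
wrist_force: [0.2, 0.4, -1.0]
width: 0.0235
```

Run:
```python
from h import *
im=robot.snapshot('wrist');st();cv2.imwrite('pics/t_w.png',cv2.resize(im[110:310,150:350],None,fx=2.9,fy=2.9,interpolation=cv2.INTER_CUBIC));
plan([.539,-.2083,.14],-.35,step=.01,grip=.015)
```

```text
t 28.30 [ 0.5391 -0.208   0.1465] [-1.571  0.    -0.349] F [ 0.   0.4 -1.7] w 0.0239 q [-0.47  0.17  1.4  -0.    1.58 -0.12]
1 rows
0.0004 0.0007 -0.0004 -0.0000 0.0065 -0.0004 0.0150
```

View pics/t_w.png

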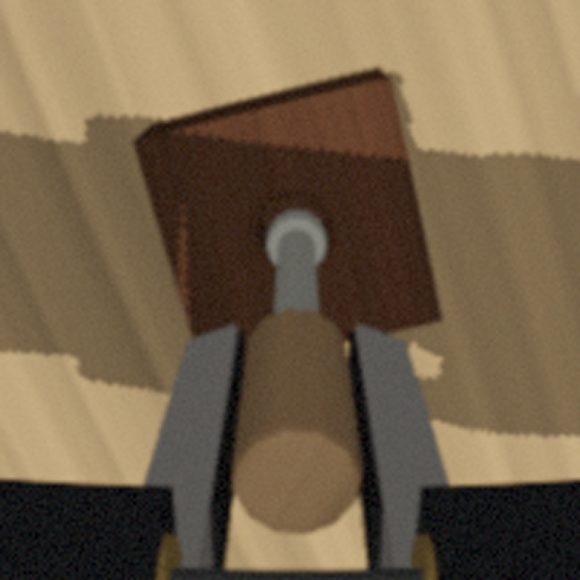

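Well aligned with the hole; lowering in.

arm_command:
  series: "0 0 0 0 0.004 0 0.015;0 0 0 0 0.004 0 0.015;0 0 0 0 0.004 0 0.015;0 0 0 0 0.004 0 0.015"

```text
time: 28.7
tool_pos: [0.5393, -0.2081, 0.1295]
ee_rot: [-1.571, -0.0, -0.349]
wrist_force: [-0.1, -0.0, -0.8]
width: 0.0235
```

Run:
```python
from h import *
st();plan([.539,-.2083,.116],-.35,step=.004,grip=.015)
```

```text
t 28.70 [ 0.5393 -0.2081  0.1295] [-1.571 -0.    -0.349] F [-0.1 -0.  -0.8] w 0.0235 q [-0.47  0.18  1.42 -0.    1.54 -0.12]
4 rows
0.0001 0.0002 0.0001 -0.0001 0.0034 -0.0001 0.0150;
0.0001 0.0002 0.0001 -0.0001 0.0034 -0.0001 0.0150;
0.0001 0.0002 0.0001 -0.0001 0.0034 -0.0001 0.0150;
0.0001 0.0002 0.0001 -0.0001 0.0034 -0.0001 0.0150
```

arm_command:
  series: "0 0 0 0 0.0035 0 0.015;0 0 0 0 0.0035 0 0.015;0 0 0 0 0.0025 0 0.015;0 0 0 0 0.0015 0 0.015;0 0 0 0 0.001 0 0.015"

```text
time: 29.2
tool_pos: [0.539, -0.208, 0.1157]
ee_rot: [-1.571, 0.001, -0.349]
wrist_force: [0.7, -0.5, -1.2]
width: 0.0234
```

Run:
```python
from h import *
robot.snapshot('side');st()
```

```text
t 29.25 [ 0.5389 -0.2079  0.1155] [-1.571e+00  1.000e-03 -3.490e-01] F [-0.9  0.1 -0.2] w 0.0239 q [-0.47  0.18  1.44 -0.    1.52 -0.12]
```

arm_command:
  series: "0 0 0 0 0.0008 0 0.015;0 0 0 0 0.0006 0 0.015;0 0 0 0 0.0004 0 0.015"

```text
time: 29.55
tool_pos: [0.5392, -0.2081, 0.115]
ee_rot: [-1.571, 0.0, -0.349]
wrist_force: [-0.6, -0.1, 0.2]
width: 0.0238
```

arm_command:
  series: "0 0 0 0 0 0 0.03;0 0 0 0 0 0 0.04;0 0 0 0 0 0 0.06;0 0 0 0 0 0 0.07;0 0 0 0 0 0 0.07;0 0 0 0 0 0 0.07"

```text
time: 30.15
tool_pos: [0.5398, -0.2084, 0.1153]
ee_rot: [-1.571, -0.002, -0.349]
wrist_force: [-0.4, -0.2, -0.9]
width: 0.0662
```

Run:
```python
from h import *
im=robot.snapshot('wrist');st();cv2.imwrite('pics/u_w.png',cv2.resize(im[110:310,150:350],None,fx=2.9,fy=2.9,interpolation=cv2.INTER_CUBIC));
```

```text
t 30.20 [ 0.5398 -0.2084  0.1153] [-1.572 -0.002 -0.349] F [ 0.5 -0.   0.3] w 0.0687 q [-0.47  0.18  1.44 -0.    1.51 -0.12]
```

View pics/u_w.png

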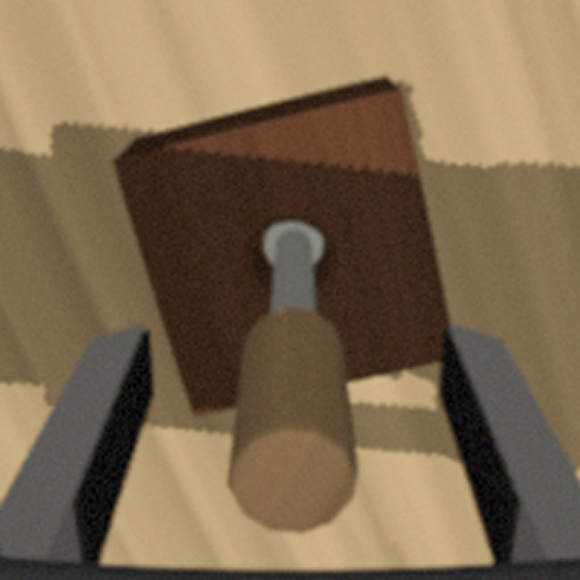

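arm_command:
  series: "0 0 0 0 -0.01 0 0.07;0 0 0 0 -0.02 0 0.07;0 0 0 0 -0.025 0 0.07;0 0 0 0 -0.025 0 0.07;0 0 0 0 -0.025 0 0.07;0 0 0 0 -0.02 0 0.07;0 0 0 0 -0.01 -0.03 0.07;0 0 0 0 0 -0.03 0.07;0 0 0 0 0 -0.02 0.07;0 0 0 0 0 0 0.07;0 0 0 0 0 0 0.07"

```text
time: 31.3
tool_pos: [0.5125, -0.2847, 0.2647]
ee_rot: [-1.573, -0.01, -0.347]
wrist_force: [-0.4, 0.7, -0.3]
width: 0.0701
```

Run:
```python
from h import *
st();p=robot.camera_params('wrist');im=robot.snapshot('wrist');s=robot.snapshot('side');c=robot.snapshot('scene')
cv2.imwrite('pics/v_w.png',im)
cv2.imwrite('pics/v_s.png',np.hstack([cv2.resize(s[170:330,210:340],None,fx=3,fy=3),cv2.resize(c[70:230,170:300],None,fx=3,fy=3)]))
print(proj('wrist',[.539,-.2088,.165],p));st()
```

```text
t 31.30 [ 0.5125 -0.2847  0.2647] [-1.573 -0.01  -0.347] F [-0.4  0.7 -0.3] w 0.0701 q [-0.6   0.16  1.18  0.    1.8  -0.26]
[249.54922213 108.63247057]
t 31.45 [ 0.5127 -0.284   0.2642] [-1.573 -0.01  -0.345] F [0.7 0.7 0.3] w 0.0702 q [-0.6   0.16  1.18  0.    1.8  -0.26]
```

View pics/v_w.png

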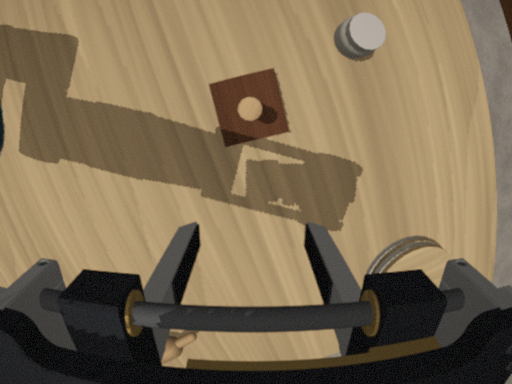

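View pics/v_s.png

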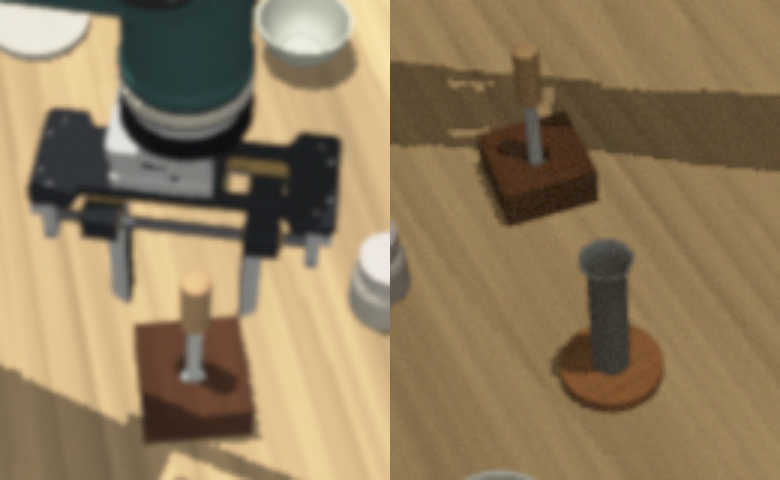

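```bash
python3 -c "
from bench import robot
print(robot.close_job(), robot.get_obs()['time'])"
```

```text
the job is handed in; nothing more can be done
the job is handed in; nothing more can be done
```

I carried out the whole task and handed it in at about 31.5 s of the 72 s allowed; no verdict is reported.

- **Slug:** I took the 24 mm slug from the bat, released it in the tube mouth, and a wrist picture showed it had dropped down the bore.
- **Pressing:** With the rod I pushed slug and spacer down about 19 mm, to where they stopped. The force then rose by about 18 N per mm with almost no movement, so they had bottomed out. I held about 15 N on the wrist sensor for 1.2 s; the highest reading I saw was 16.5 N.
- **Slug height:** I worked out the slug's underside to be about 53 mm above the bench, under the 67 mm limit. After lifting the rod, a wrist picture showed the slug still in the tube.
- **Rod:** It is back in its block. Its top was seen at pixel (250, 109) against (249.5, 108.6) expected, so it stands upright and fully down. The gripper is open and well clear, and no bystander was touched.

**Two doubts:** During the press the sensor also showed about 5 N sideways, so the rod may have rubbed the tube wall a little. The force on the slug could then have been about 1–2 N below the reading, which I judge still above 12 N. I also did not measure the slug's final height directly with a camera; it comes from the arm's position.

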